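# Pack a consultation case: square up the slide mailers, tip in the tissue blocks

## Task

Pack this consultation case for dispatch. Stack all the slide mailers flat in the far bay of the grey carrying case, long side along the case, and tap the stack square: every mailer flush against the bay's far end wall and against the side wall opposite the aluminium follower, with the follower slid up against the stack to hold it. Tip the tissue blocks out of their steel tray into the near bay without touching the blocks with the fingers, and put the empty tray back upright on the bench beside the case. A mailer may get knocked out of place while you work, so check the stack at the end.

Things in the scene. Friction and masses are not known exactly. Their poses are not given: they have to be found in the camera images.
- case: grey open carrying case, fixed to the bench, 240 (x) x 116 (y) x 52 mm high, walls and floor 4 mm thick; origin at the centre of its underside, x along its length away from the robot, y to the robot's left, z up. A cross wall of full height at x = -26 to -22 mm divides it into a near bay (blocks) and a far bay (mailers)
- block_bay (a point): centre of the floor of the near bay, 4 mm above the bench; the bay is 90 mm (case x) by 108 mm (case y) inside and 48 mm deep; axes as the case
- mailer_corner (a point): the far right corner of the far bay at floor level, 4 mm above the bench, axes as the case: the stack belongs in it. The far end wall is at its x = 0, the side wall opposite the follower at its y = 0. The bay is 138 mm by 108 mm inside: from here it runs to x = -138 mm (cross wall) and y = +108 mm. A flush mailer has its centre at x = -43, y = +18 mm from here
- follower (a joint): aluminium follower in the far bay, in m: 0 = drawn back to the left wall (100 mm of the bay's width clear), growing as it slides right (case -y); 0.064 = touching a squared stack 36 mm wide; end of travel 0.068. Stays where left (friction 2 N). Its plate is 134 mm long (almost the whole bay), 8 mm thick, from 8 to 50 mm above the bench
- follower_tab (a point): middle of the follower's upright tab, 59 mm above the bench, axes as the case: the tab is 32 mm along case x, 8 mm thick in case y, stands on the near end of the plate from 50 to 67 mm above the bench, so it clears the walls; push it, or pinch it across the 8 mm
- mailer_1: flat white plastic slide mailer (a closed box for slides) with fine ribs on top, 36 x 86 x 9 mm, 30 g; origin at the centre of its underside, x along the 36 mm width, y along the 86 mm length, z up; grip it across the 36 mm. Lies on the bench. (A paper-towel roll 0.22 m tall stands just left of the mailers at x 0.35 to 0.46, y 0.29 to 0.40 m.)
- mailer_2: flat white plastic slide mailer (a closed box for slides) with fine ribs on top, 36 x 86 x 9 mm, 30 g; origin at the centre of its underside, x along the 36 mm width, y along the 86 mm length, z up; grip it across the 36 mm. Lies on the bench. (A lamp stands right of the case: its post rises from x 0.37, y -0.03 m on the bench to x 0.51, y -0.06 m at a height of 0.54 m.)
- mailer_3: flat white plastic slide mailer (a closed box for slides) with fine ribs on top, 36 x 86 x 9 mm, 30 g; origin at the centre of its underside, x along the 36 mm width, y along the 86 mm length, z up; grip it across the 36 mm. If present, it lies crookedly on top of mailer_1
- mailer_4: flat white plastic slide mailer (a closed box for slides) with fine ribs on top, 36 x 86 x 9 mm, 30 g; origin at the centre of its underside, x along the 36 mm width, y along the 86 mm length, z up; grip it across the 36 mm. If present, it lies crookedly on top of mailer_2
- mailer_5: flat white plastic slide mailer (a closed box for slides) with fine ribs on top, 36 x 86 x 9 mm, 30 g; origin at the centre of its underside, x along the 36 mm width, y along the 86 mm length, z up; grip it across the 36 mm. If present, it lies askew on the floor of the far bay
- block_tray: small steel tray, 130 (x) x 56 (y) x 32 mm high, 0.13 to 0.21 kg, floor and walls 3 mm; origin at the centre of its underside, x along its length, z up; walls along both long sides and at its +x end, open at its -x end, which is the pouring end. Grip it from above across the 56 mm at the middle of its length. Holds the tissue blocks at the start
- block_1: tissue block (white cassette with wax), 30 x 42 x 15 mm, 25 g; origin at the centre of its underside. It starts in the steel tray, and it slides easily on the steel (friction about 0.3). Not to be touched by the fingers
- block_2: tissue block (white cassette with wax), 30 x 42 x 15 mm, 25 g; origin at the centre of its underside. It starts in the steel tray, and it slides easily on the steel (friction about 0.3). Not to be touched by the fingers
- block_3: tissue block (white cassette with wax), 30 x 42 x 15 mm, 25 g; origin at the centre of its underside. It starts in the steel tray, and it slides easily on the steel (friction about 0.3). Not to be touched by the fingers

How it is judged (in metres and radians):
At the end, for the whole second after the job is handed in: each mailer lies flat in the far bay, within 2.5 mm of flush with its far end wall and right side wall, square within 0.05 rad; follower up to the stack (over 0.0615 m); each block in the near bay; the tray upright on the bench; all at rest (value of joint follower above 0.0615 m and x of mailer_1 in the frame of case between 0.0705 and 0.0755 m and y of mailer_1 in the frame of case between -0.0385 and -0.0335 m and angle between the y axis of each of mailer_1, mailer_2, mailer_3, mailer_4, mailer_5 and the x axis of case, either way round below 0.05 rad and angle between each of mailer_1, mailer_2, mailer_3, mailer_4, mailer_5's own z axis and vertical below 0.06 rad and linear speed of each of mailer_1, mailer_2, mailer_3, mailer_4, mailer_5, block_1, block_2, block_3, block_tray below 0.02 m/s and x of mailer_2 in the frame of case between 0.0705 and 0.0755 m and y of mailer_2 in the frame of case between -0.0385 and -0.0335 m and x of mailer_3 in the frame of case between 0.0705 and 0.0755 m and y of mailer_3 in the frame of case between -0.0385 and -0.0335 m and x of mailer_4 in the frame of case between 0.0705 and 0.0755 m and y of mailer_4 in the frame of case between -0.0385 and -0.0335 m and x of mailer_5 in the frame of case between 0.0705 and 0.0755 m and y of mailer_5 in the frame of case between -0.0385 and -0.0335 m and x of block_1 in the frame of case between -0.116 and -0.026 m and y of block_1 in the frame of case between -0.054 and 0.054 m and z of each of block_1, block_2, block_3 in the frame of case below 0.055 m and x of block_2 in the frame of case between -0.116 and -0.026 m and y of block_2 in the frame of case between -0.054 and 0.054 m and x of block_3 in the frame of case between -0.116 and -0.026 m and y of block_3 in the frame of case between -0.054 and 0.054 m and height (world z) of block_tray below 0.006 m and angle between block_tray's own z axis and vertical below 0.08 rad); the robot touches nothing.
It fails at once if the fingers touch a tissue block (contact force between the fingers and block_1 above 0.5 N or contact force between the fingers and block_2 above 0.5 N or contact force between the fingers and block_3 above 0.5 N).
Of mailer_3, mailer_4, mailer_5 only 1 to 3 are there at a start; the rules pass over those that are not, and their reading is None.
At some moment in a run one of mailer_1 may be knocked a few centimetres aside while the robot is not near it.
It also fails if it takes over 208 s, if anything falls off the work surface, if the arm or the gripper's body presses on something with over 40 N, if the wrist force passes 120 N, or if a joint passes its speed limit or range.

## Robot

A 6-joint arm with a two-finger parallel gripper is mounted at the origin on a cart in front of the work surface, level with it; the furniture and walls round the work are solid. World frame = base frame: x ahead of the robot, y to its left, z up, the work surface at z = 0. Lengths are in m, angles in degrees, forces in N, time in s.
With the tool pointing down it reaches from about 0.4 to 0.825 m from the base axis. Payload 7 kg.
Tool frame: the origin (TCP) lies at the very end of the fingers, on their centre line; the grasp point (between the pads) lies 19 mm behind it; z points along the fingers, y is the direction in which the jaws open and shut (so a half turn about z gives the same grasp; the last joint's range is limited). The gripper opens to 88 mm and grips with 3 to 60 N. Pads are 19 mm wide; open, the fingers measure 130 mm over their backs; the gripper's body (78 mm by 193 mm) begins 47 mm behind the grasp point.
Start: joints at [85.147, 20.546, 0.682, 0, -70.136, -16.507], TCP at [0.246, 0.629, 0.227] pointing down, gripper open.
Joint ranges: [-176.03, 176.03], [-82.01, 121.73], [-58.28, 71.71], [-173.87, 95.51], [-174.79, -0.11], [-173.66, 173.66]. Speed limits (degrees/s): [136.94, 136.94, 172.46, 180, 180, 180].

## Interface

Orientations are given as [roll, pitch, yaw] about the fixed x, y, z axes, in that order (R = Rz(yaw) Ry(pitch) Rx(roll)).
In Python, from plant import ctrl, snapshot, workorder gives the robot as it stands. The module is installed in compiled form; this text tells all that it offers.
- The arm moves only by the shell command python3 -m creep 'ROWS'. ROWS is JSON, a list of rows, each a list of 5 numbers: the shift along the tool's x, y, z scaled (see below), then the turn about the tool's z scaled (see below), then the finger opening in mm, from 0 to 87.6. A call has exactly 8 rows; each row is the pose to reach, as a shift and turn from the pose commanded when the call began, along the tool's axes at that moment, turning the shorter way round; what a row does not reach only later rows make up. The controller multiplies each number of a shift by 0.1 m and each number of a turn by 180 degrees. A row lasts 1/12 s, in which the tool goes at most 41.7 mm and 7.16 degrees, less where a joint would pass 70% of its speed; a pose out of reach is approached as far as the arm can. A call with a number of a shift or a turn outside -1 to 1 is refused whole. A call with a gripper value outside its range is refused whole. The fingers move at their own pace and stop on an object; the grip force is fixed at half the most. Time passes only in rows, so rows that repeat a pose let the fingers close, or fill a call up. It gives the time, the measured TCP pose, the force and the opening at its end, in the units of the state.
- ctrl.get_obs(): the state, without advancing time (a new reading comes with each control period).
- snapshot(name): name is "scene" or "top"; returns a dict with "img" (420x560x3 uint8, blue, green, red), "camera_matrix" (3x3 intrinsics, pixels), "k1" (the pictures are not rectified: a ray, as slopes to the right and down, at radius r is drawn at 1 + k1 r^2 times it, then the intrinsics apply), "xyz" and "rotation" of the camera in the world. Camera axes: x right, y up, looking along -z (the intrinsics and any distortion apply to the point x, -y, -z); pixel columns grow to the right and rows downward; lengths in m; the calibration is good to about 2 mm. A picture is of the moment at which its call begins. There is no depth.
- workorder.close_job(): hands the job in, once; it reports no verdict.
The state is a dict: "clock": time; "joint_pos": joint angles; "qvel": joint speeds; "tau": joint torques, N m; "tool_pos": TCP position; "orientation": TCP orientation; "force": force on the tool from outside, world axes, zero at the start; "moment": the same for the moment, N m; "opening": finger opening in m.
Only numpy, scipy, OpenCV 4.12 (cv2) and the standard library are available. Lean on these libraries where they do the work, as an engineer would, in place of code of your own. Each camera call takes 0.05 s, during which the arm holds its last target.

## Working session

There is one attempt and no reset: what is moved stays moved. The work goes in short steps, Python scripts to look and compute and a shell command to move; the robot and the scene stay as the last step left them, time stands still between calls to the robot, and variables do not carry over. Pictures are saved under pics/ and viewed, and the job is handed in when it is done.

```bash
mkdir -p pics; ls
python3 - <<'E'
from plant import ctrl, snapshot
import cv2,numpy as np
print(ctrl.get_obs())
for n in("scene","top"):
    s=snapshot(n); cv2.imwrite(f"pics/{n}0.png",s["img"])
    print(n,s["camera_matrix"],s["k1"],s["xyz"],s["rotation"])
E
```

```text
pics
{'clock': 0.0, 'joint_pos': array([ 8.51456725e+01,  2.05893030e+01,  6.32873971e-01, -2.19861940e-02,
       -7.01340425e+01, -1.65061675e+01]), 'qvel': array([ 0.01181487, -0.010819  , -0.04771972, -0.02924815,  0.05792768,
        0.04089657]), 'tau': array([-1.60184412e-03, -5.82725644e+01,  2.93060732e+01,  6.99739739e+00,
        6.95276249e-03, -1.65095321e-04]), 'tool_pos': array([0.24570178, 0.62816394, 0.22563403]), 'orientation': array([ 1.79907384e+02, -5.89068735e-03, -2.13679779e+01]), 'force': array([ 0.55457393,  0.86583573, -0.30152616]), 'moment': array([ 0.00990493,  0.01046947, -0.03999945]), 'opening': 0.08772081513635312}
scene [[454.30272147   0.         281.59334226]
 [  0.         454.30272147 208.15965897]
 [  0.           0.           1.        ]] -0.0687615300053596 [0.08098524 0.4700708  0.77069812] [ 3.79649806e+01 -1.25364227e-01 -1.26043699e+02]
top [[527.31835039   0.         284.38253305]
 [  0.         527.31835039 209.58172049]
 [  0.           0.           1.        ]] 0.05331033316992394 [0.39671368 0.12247188 0.9225522 ] [  8.57495299   0.6359292  -88.52730755]
```

View pics/scene0.png

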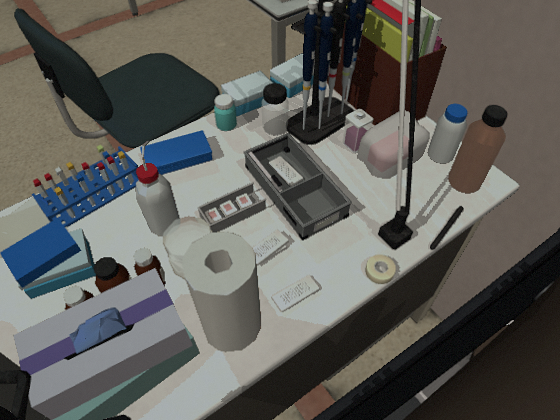

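View pics/top0.png

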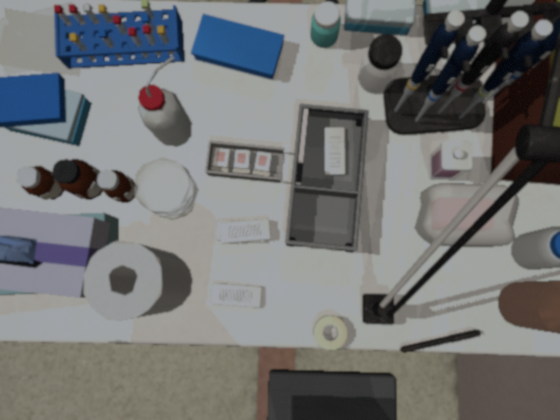

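The views show two mailers on the bench at top(243,231) and (236,295), one in the far bay at about (335,150), the tray with three blocks at (246,161), and the case at about (327,177). Next I'll zoom in and measure them.

```bash
cat > h.py <<'E'
import numpy as np, cv2
from scipy.spatial.transform import Rotation as R
from plant import ctrl, snapshot
def shot(n,save=None):
    s=snapshot(n)
    if save: cv2.imwrite(f"pics/{save}.png",s["img"])
    return s
def _R(s):
    return R.from_euler('xyz',np.array(s["rotation"]),degrees=True).as_matrix()
def pix2w(s,uv,z):
    K=s["camera_matrix"];k=s["k1"]
    d=np.array([(uv[0]-K[0,2])/K[0,0],(uv[1]-K[1,2])/K[1,1]])
    dist=np.array([k,0,0,0,0.])
    p=cv2.undistortPoints(np.array([[uv]],float),K,dist,None,None,None)[0,0] if 0 else None
    q=d.copy()
    for _ in range(30): q=d/(1+k*(q@q))
    ray=_R(s)@np.array([q[0],-q[1],-1.])
    o=np.array(s["xyz"]); t=(z-o[2])/ray[2]
    return o+t*ray
def w2pix(s,P):
    K=s["camera_matrix"];k=s["k1"]
    P=np.atleast_2d(P)
    c=(P-np.array(s["xyz"]))@_R(s)
    q=np.stack([c[:,0]/-c[:,2],c[:,1]/c[:,2]],1)
    q=q*(1+k*(q**2).sum(1,keepdims=True))
    return q*[K[0,0],K[1,1]]+[K[0,2],K[1,2]]
def crop(s,u0,v0,u1,v1,f,name):
    c=s["img"][v0:v1,u0:u1]; c=cv2.resize(c,None,fx=f,fy=f,interpolation=cv2.INTER_CUBIC)
    cv2.imwrite(f"pics/{name}.png",c)
E
python3 - <<'E'
from h import *
s=shot("top"); crop(s,190,90,390,340,2.4,"ztop"); crop(s,200,95,380,255,4,"ztop2"); crop(s,190,200,290,320,5,"zm")
s=shot("scene"); crop(s,180,120,360,320,3,"zsc")
E
```

```text
(no output)
```

View pics/ztop2.png

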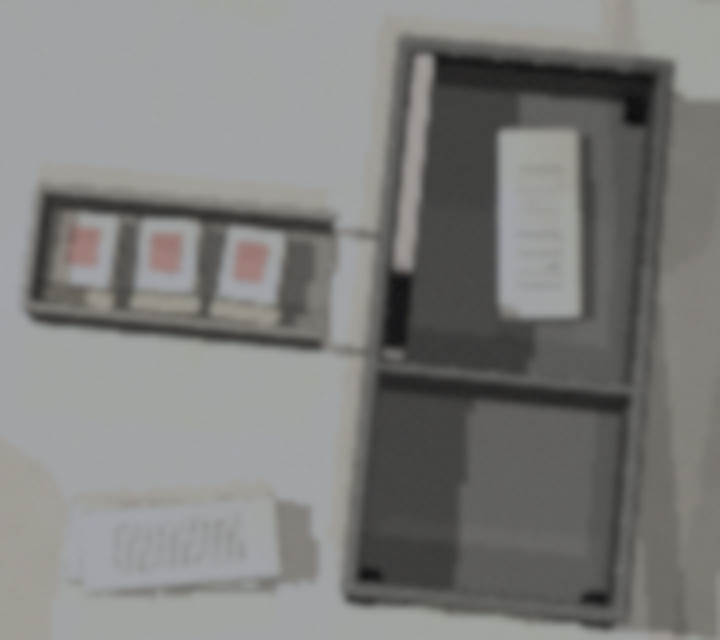

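View pics/zm.png

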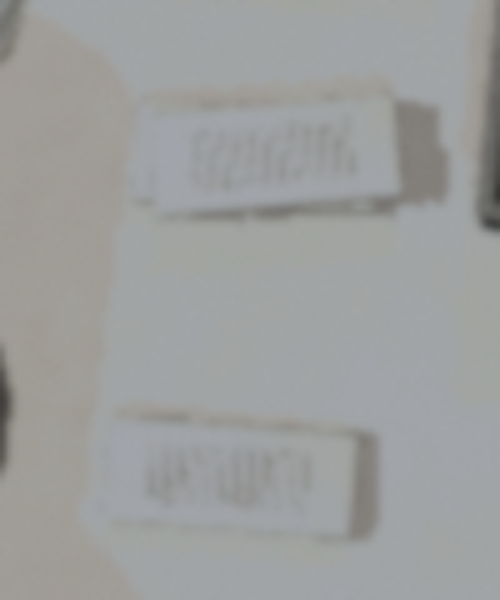

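View pics/zsc.png

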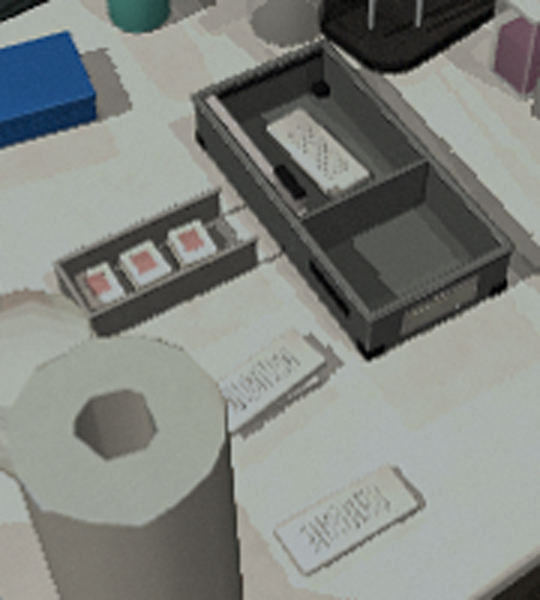

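Zooming in shows a crooked pair of mailers at top(243,231), a single one at (236,295) and one in the bay, so four in all. The tray's open end faces the case (right). Next are the positions.

Run:
```python
from h import *
s=shot("top")
def g(x,y,f=4,u=200,v=95): return (u+x/f,v+y/f)
for n,p in dict(FL=(402,38),FR=(672,62),NR=(624,612),NL=(347,592)).items(): print(n,pix2w(s,g(*p),.052).round(4))
print("cross wall L,R",pix2w(s,g(376,365),.052).round(4),pix2w(s,g(636,390),.052).round(4))
for n,p in dict(bl=(500,128),br=(580,129),fr=(583,318),fl=(499,315)).items(): print("m5",n,pix2w(s,g(*p),.013).round(4))
for n,p in dict(a=(42,190),b=(335,214),c=(324,345),d=(28,316)).items(): print("tray",n,pix2w(s,g(*p),.032).round(4))
for n,p in dict(tl=(75,507),tr=(275,495),br=(281,577),bl=(84,592)).items(): print("up",n,pix2w(s,g(*p),.018).round(4))
def g2(x,y): return (190+x/5,200+y/5)
for n,p in dict(tl=(150,105),tr=(392,96),br=(402,197),bl=(158,214)).items(): print("up2",n,pix2w(s,g2(*p),.018).round(4))
for n,p in dict(tl=(112,417),tr=(356,431),br=(347,538),bl=(106,524)).items(): print("single",n,pix2w(s,g2(*p),.009).round(4))
```

```text
FL [0.7108 0.1125 0.052 ]
FR [ 0.7024 -0.003   0.052 ]
NR [0.4666 0.0159 0.052 ]
NL [0.4719 0.1302 0.052 ]
cross wall L,R [0.5677 0.1204 0.052 ] [0.5596 0.0114 0.052 ]
m5 bl [0.6841 0.0675 0.013 ]
m5 br [0.6844 0.032  0.013 ]
m5 fr [0.5985 0.0298 0.013 ]
m5 fl [0.599  0.0667 0.013 ]
tray a [0.6457 0.2674 0.032 ]
tray b [0.638  0.1397 0.032 ]
tray c [0.5799 0.1429 0.032 ]
tray d [0.5896 0.2709 0.032 ]
up tl [0.5088 0.249  0.018 ]
up tr [0.5161 0.1627 0.018 ]
up br [0.4806 0.159  0.018 ]
up bl [0.4721 0.2435 0.018 ]
up2 tl [0.5102 0.2469 0.018 ]
up2 tr [0.5153 0.1632 0.018 ]
up2 br [0.4804 0.1587 0.018 ]
up2 bl [0.4725 0.2424 0.018 ]
single tl [0.4032 0.2563 0.009 ]
single tr [0.4005 0.1724 0.009 ]
single br [0.3645 0.1743 0.009 ]
single bl [0.3672 0.2566 0.009 ]
```

```bash
cat > plan.py <<'E'
import sys,numpy as np,json
from plant import ctrl
# usage: plan.py x,y,z,yaw ...   (mm, deg) waypoint deltas in tool units
o=ctrl.get_obs(); p=np.array(o["tool_pos"])*1000; yaw=o["orientation"][2]
print("now",p.round(1),np.round(o["orientation"],1),"t",round(o["clock"],1),"open",round(o["opening"]*1000,1),"F",np.round(o["force"],1), "j",np.round(o["joint_pos"],0))
for a in sys.argv[1:]:
    t=[float(v) for v in a.split(",")]
    c,s=np.cos(np.radians(yaw)),np.sin(np.radians(yaw))
    d=np.array(t[:3])-p
    dx=c*d[0]+s*d[1]; dy=s*d[0]-c*d[1]; dz=-d[2]
    w=(-(t[3]-yaw)+180)%360-180
    print(a,"->",np.round(np.array([dx,dy,dz])/100,3),"turn",round(w/180,4))
    p=np.array(t[:3]);yaw=t[3]
E
python3 plan.py 246,629,320,-21.4 320,545,320,-50 390,460,320,-85 390,372,320,-85 480,285,320,-85 494,203,320,-85 494,203,220,-85 494,203,120,-85 494,203,40,-85
python3 - <<'E'
from h import *
s=shot("top")
for p in [(160,115),(150,97),(165,190),(125,282),(430,50),(400,105)]: print(p,pix2w(s,p,0).round(3),pix2w(s,p,.15).round(3))
E
```

```text
now [245.8 628.4 226.1] [180.   -0.  -21.4] t 0.2 open 87.5 F [-0.1 -0.6  0.2] j [ 85.  21.   1.  -0. -70. -17.]
246,629,320,-21.4 -> [-0.    -0.006 -0.939] turn 0.0002
320,545,320,-50 -> [ 0.995  0.512 -0.   ] turn 0.1589
390,460,320,-85 -> [ 1.101  0.01  -0.   ] turn 0.1944
390,372,320,-85 -> [ 0.877  0.077 -0.   ] turn 0.0
480,285,320,-85 -> [ 0.945 -0.821 -0.   ] turn 0.0
494,203,320,-85 -> [ 0.829 -0.068 -0.   ] turn 0.0
494,203,220,-85 -> [ 0. -0.  1.] turn 0.0
494,203,120,-85 -> [ 0. -0.  1.] turn 0.0
494,203,40,-85 -> [ 0.  -0.   0.8] turn 0.0
(160, 115) [0.704 0.366 0.   ] [0.654 0.327 0.15 ]
(150, 97) [0.737 0.386 0.   ] [0.682 0.344 0.15 ]
(165, 190) [0.566 0.35  0.   ] [0.538 0.313 0.15 ]
(125, 282) [0.402 0.409 0.   ] [0.401 0.362 0.15 ]
(430, 50) [ 0.837 -0.123  0.   ] [ 0.766 -0.083  0.15 ]
(400, 105) [ 0.732 -0.068  0.   ] [ 0.677 -0.037  0.15 ]
```

```bash
python3 -m creep '[[0,0,-0.5,0,87],[0,0,-0.94,0,87],[0,0,-0.94,0,87],[0,0,-0.94,0,87],[0,0,-0.94,0,87],[0,0,-0.94,0,87],[0,0,-0.94,0,87],[0,0,-0.94,0,87]]'
python3 -m creep '[[0.25,0.13,0,0.03,87],[0.5,0.25,0,0.06,87],[0.75,0.38,0,0.1,87],[0.99,0.51,0,0.13,87],[0.99,0.51,0,0.159,87],[0.99,0.51,0,0.159,87],[0.99,0.51,0,0.159,87],[0.99,0.51,0,0.159,87]]'
python3 -m creep '[[0.25,0,0,0.04,87],[0.5,0,0,0.08,87],[0.75,0,0,0.11,87],[1,0,0,0.15,87],[1,0,0,0.194,87],[1,0,0,0.194,87],[1,0,0,0.194,87],[1,0,0,0.194,87]]'
python3 plan.py 390,370,320,-85 480,285,320,-85 494,203,320,-85
```

```text
clock: 0.97
tool_pos: [0.2458, 0.6282, 0.3192]
orientation: [179.9, -0.0, -21.4]
force: [-0.1, 0.4, -0.4]
opening: 0.0866
clock: 1.63
tool_pos: [0.3191, 0.5454, 0.32]
orientation: [180.0, -0.0, -49.8]
force: [-0.2, -0.6, -0.5]
opening: 0.0869
clock: 2.3
tool_pos: [0.3832, 0.4693, 0.3202]
orientation: [180.0, -0.0, -84.6]
force: [0.5, 0.1, -0.1]
opening: 0.087
now [383.2 469.3 320.2] [180.   -0.  -84.6] t 2.3 open 87.0 F [ 0.5  0.1 -0.1] j [ 69.  12.   0.  -0. -79. -64.]
390,370,320,-85 -> [0.995 0.027 0.002] turn 0.0024
480,285,320,-85 -> [ 0.925 -0.822 -0.   ] turn 0.0
494,203,320,-85 -> [ 0.829 -0.068 -0.   ] turn 0.0
```

```bash
python3 -m creep '[[0.5,0,0,0,87],[1,0.03,0,0,87],[1,0.03,0,0.002,87],[1,0.03,0,0.002,87],[1,0.03,0,0.002,87],[1,0.03,0,0.002,87],[1,0.03,0,0.002,87],[1,0.03,0,0.002,87]]'
python3 -m creep '[[0.25,-0.22,0,0,87],[0.5,-0.44,0,0,87],[0.7,-0.6,0,0,87],[0.92,-0.82,0,0,87],[0.92,-0.82,0,0,87],[0.92,-0.82,0,0,87],[0.92,-0.82,0,0,87],[0.92,-0.82,0,0,87]]'
python3 -m creep '[[0.4,-0.03,0,0,87],[0.83,-0.07,0,0,87],[0.83,-0.07,0.3,0,87],[0.83,-0.07,0.6,0,87],[0.83,-0.07,1,0,87],[0.83,-0.07,1,0,87],[0.83,-0.07,1,0,87],[0.83,-0.07,1,0,87]]'
python3 -m creep '[[0,0,0.4,0,87],[0,0,0.8,0,87],[0,0,1,0,87],[0,0,1,0,87],[0,0,1,0,87],[0,0,1,0,87],[0,0,1,0,87],[0,0,1,0,87]]'
python3 plan.py 494,203,60,-85
python3 - <<'E'
from h import *
s=shot("top","t1"); crop(s,180,170,360,340,4,"t1z")
s=shot("scene","s1"); crop(s,150,120,350,320,3,"s1z")
E
```

```text
clock: 2.97
tool_pos: [0.3895, 0.3696, 0.3201]
orientation: [180.0, -0.0, -85.2]
force: [0.6, -0.5, -0.6]
opening: 0.0872
clock: 3.63
tool_pos: [0.4786, 0.2844, 0.3203]
orientation: [180.0, -0.0, -85.2]
force: [0.7, -0.4, -0.1]
opening: 0.0871
clock: 4.3
tool_pos: [0.4937, 0.2027, 0.2227]
orientation: [-179.9, 0.0, -85.2]
force: [0.3, 0.0, 0.9]
opening: 0.0872
clock: 4.97
tool_pos: [0.494, 0.2025, 0.1228]
orientation: [-179.8, 0.1, -85.2]
force: [0.4, -1.1, 0.3]
opening: 0.0869
now [494.  202.5 122.8] [-1.798e+02  1.000e-01 -8.520e+01] t 5.0 open 86.9 F [ 0.4 -1.1  0.3] j [ 43.  13. -25.   0. -52. -39.]
494,203,60,-85 -> [-0.005 -0.001  0.628] turn -0.0013
```

View pics/t1z.png

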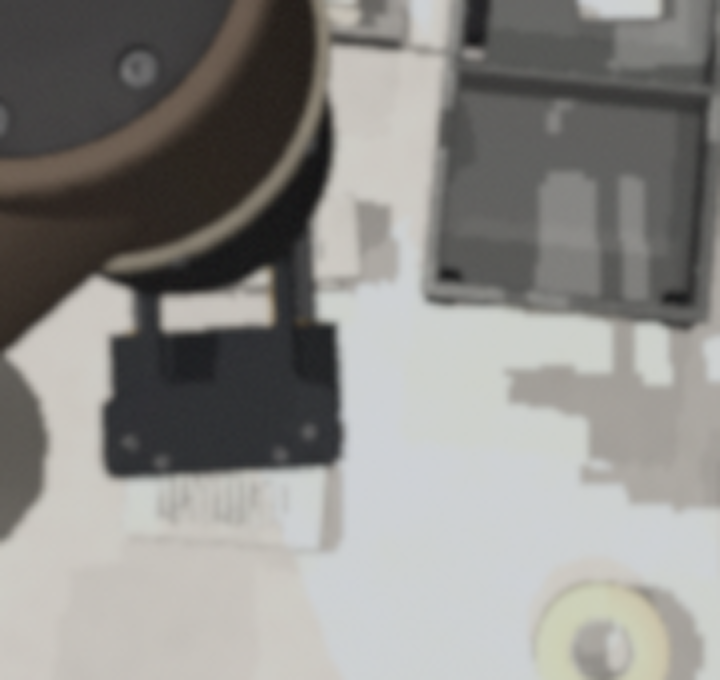

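View pics/s1z.png

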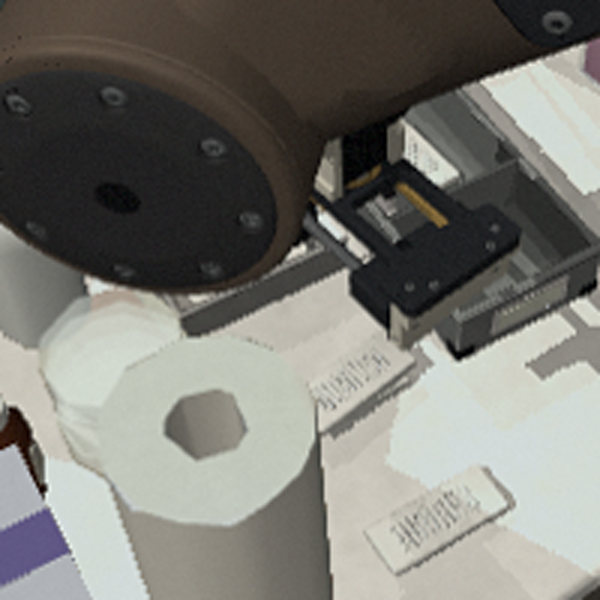

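```bash
python3 -m creep '[[0,0,0.4,0,87],[0,0,0.8,0,87],[0,0,0.95,0,87],[0,0,0.95,0,87],[0,0,0.95,0,87],[0,0,0.95,0,87],[0,0,0.95,0,87],[0,0,0.95,0,87]]'
python3 -m creep '[[0,0,0.1,0,87],[0,0,0.2,0,87],[0,0,0.245,0,87],[0,0,0.245,0,87],[0,0,0.245,0,87],[0,0,0.245,0,87],[0,0,0.245,0,87],[0,0,0.245,0,87]]'
python3 -m creep '[[0,0,0,0,60],[0,0,0,0,50],[0,0,0,0,44],[0,0,0,0,40],[0,0,0,0,36],[0,0,0,0,33],[0,0,0,0,30],[0,0,0,0,30]]'
python3 -m creep '[[0,0,0,0,30],[0,0,0,0,30],[0,0,0,0,30],[0,0,-0.1,0,30],[0,0,-0.3,0,30],[0,0,-0.5,0,30],[0,0,-0.7,0,30],[0,0,-0.9,0,30]]'
python3 - <<'E'
from h import *
s=shot("top","t2"); crop(s,180,170,360,340,4,"t2z")
s=shot("scene","s2"); crop(s,200,150,400,350,3,"s2z")
E
```

```text
clock: 5.73
tool_pos: [0.4938, 0.2023, 0.0272]
orientation: [-179.9, 0.1, -85.3]
force: [-0.4, -0.6, 0.5]
opening: 0.0868
clock: 6.4
tool_pos: [0.4927, 0.2014, 0.0008]
orientation: [180.0, -0.0, -85.3]
force: [0.1, -0.3, 0.5]
opening: 0.0868
clock: 7.07
tool_pos: [0.4929, 0.2016, 0.0011]
orientation: [-180.0, 0.0, -85.3]
force: [-0.0, -0.1, -0.1]
opening: 0.0393
clock: 7.73
tool_pos: [0.4927, 0.2014, 0.0927]
orientation: [180.0, -0.0, -85.3]
force: [0.3, 0.7, -0.5]
opening: 0.0359
```

View pics/s2z.png

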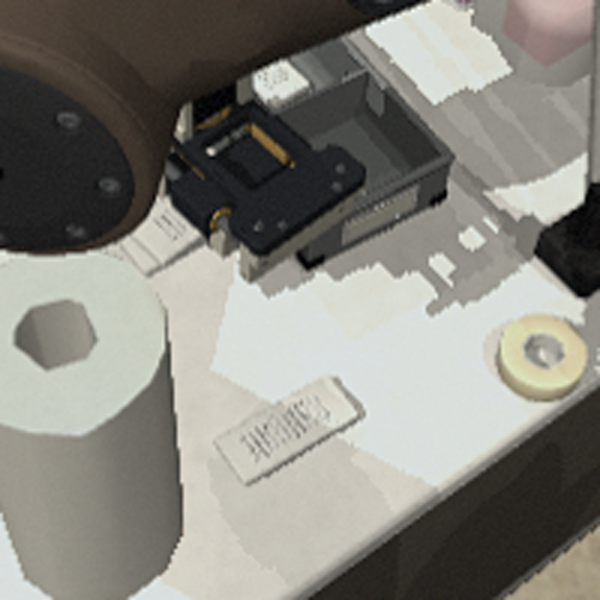

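View pics/t2z.png

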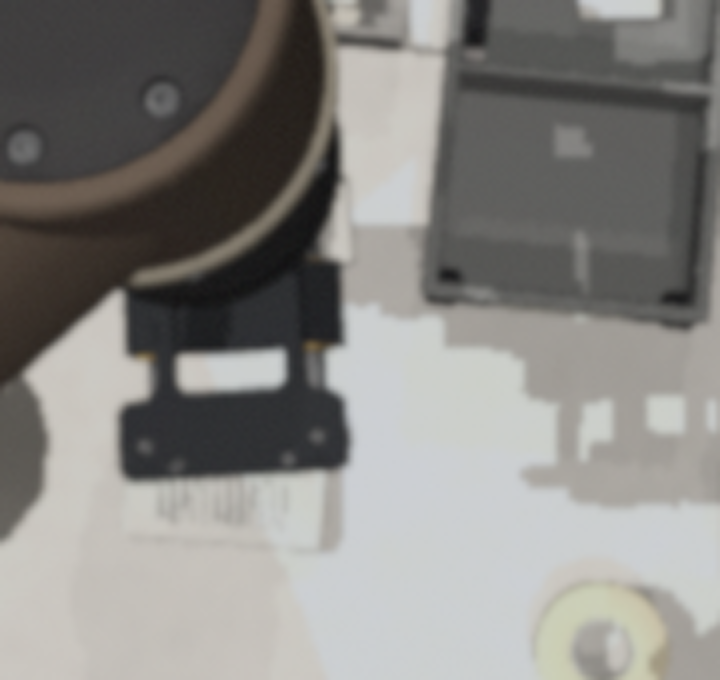

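```bash
python3 - <<'E'
from h import *
from scipy.optimize import least_squares
t=shot("top"); s=shot("scene")
loc=np.array([[-.12,.058],[.12,.058],[.12,-.058],[-.12,-.058]]) # NL FL FR NR
obs=np.array([[-.12,.058,.052],[.12,.058,.052],[.12,-.058,.052],[-.12,-.058,.052]])
pt=np.array([(200+347/4,95+592/4),(200+402/4,95+38/4),(200+672/4,95+62/4),(200+624/4,95+612/4)])
ps=np.array([(180+370/3,120+322/3),(180+195/3,120+97/3),(180+328/3,120+42/3),(180+510/3,120+243/3)])
def W(p):
    c,n=np.cos(p[2]),np.sin(p[2]); q=obs.copy(); q[:,0]=p[0]+c*obs[:,0]-n*obs[:,1]; q[:,1]=p[1]+n*obs[:,0]+c*obs[:,1]; return q
for nm,f in dict(top=lambda p:(w2pix(t,W(p))-pt).ravel(),scene=lambda p:(w2pix(s,W(p))-ps).ravel(),both=lambda p:np.r_[(w2pix(t,W(p))-pt).ravel(),(w2pix(s,W(p))-ps).ravel()]).items():
    r=least_squares(f,[.588,.064,-.077]); print(nm,r.x.round(4),np.degrees(r.x[2]).round(2),r.fun.round(1))
E
python3 plan.py 492,201,180,-85
```

```text
top [ 0.588   0.0639 -0.0737] -4.22 [-0.3 -0.4 -0.2 -0.7 -0.2 -0.6  0.6  1.5]
scene [ 0.5865  0.0641 -0.0817] -4.68 [-0.1 -0.6 -0.6 -0.6 -0.7 -0.8  1.2  1.6]
both [ 0.5875  0.0639 -0.0764] -4.38 [-0.4 -0.2 -0.  -0.5  0.  -0.2  0.4  1.9  0.1 -1.  -1.  -0.7 -1.2 -1.1
  1.   1. ]
now [492.9 201.7  92. ] [-1.799e+02  1.000e-01 -8.530e+01] t 7.9 open 36.3 F [-0.   0.2 -0.4] j [ 43.  15. -27.  -0. -48. -39.]
492,201,180,-85 -> [ 0.007  0.01  -0.88 ] turn -0.0015
```

```bash
python3 -m creep '[[0,0,-0.2,0,30],[0,0,-0.4,0,30],[0,0,-0.6,0,30],[0,0,-0.6,-0.03,30],[0,0,-0.6,-0.06,30],[0,0,-0.6,-0.09,30],[0,0,-0.6,-0.12,30],[0,0,-0.6,-0.15,30]]'
python3 -m creep '[[0,0,0,-0.03,30],[0,0,0,-0.06,30],[0,0,0,-0.09,30],[0,0,0,-0.12,30],[0,0,0,-0.15,30],[0,0,0,-0.18,30],[0,0,0,-0.21,30],[0,0,0,-0.24,30]]'
python3 -m creep '[[0,0,0,-0.03,30],[0,0,0,-0.06,30],[0,0,0,-0.06,30],[0,0,0,-0.06,30],[0,0,0,-0.06,30],[0,0,0,-0.06,30],[0,0,0,-0.06,30],[0,0,0,-0.06,30]]'
python3 plan.py 570,130,150,-4.3 643,56,150,-4.3 643,56,60,-4.3 643,56,15,-4.3
python3 - <<'E'
from h import *
s=shot("top","t3"); crop(s,180,120,360,300,4,"t3z")
s=shot("scene","s3")
E
```

```text
clock: 8.6
tool_pos: [0.4922, 0.201, 0.15]
orientation: [179.9, -0.0, -58.0]
force: [-0.1, 0.6, -0.4]
opening: 0.0362
clock: 9.27
tool_pos: [0.4921, 0.201, 0.1499]
orientation: [179.9, 0.1, -14.8]
force: [0.0, 0.4, -1.2]
opening: 0.0363
clock: 9.93
tool_pos: [0.4928, 0.2016, 0.151]
orientation: [180.0, 0.0, -4.3]
force: [-0.9, -0.6, -0.7]
opening: 0.0368
now [492.8 201.6 151. ] [180.    0.   -4.3] t 9.9 open 36.8 F [-0.9 -0.6 -0.7] j [ 43.  11. -23.  -0. -56.  42.]
570,130,150,-4.3 -> [0.824 0.656 0.01 ] turn -0.0001
643,56,150,-4.3 -> [ 0.783  0.683 -0.   ] turn 0.0
643,56,60,-4.3 -> [ 0.  -0.   0.9] turn 0.0
643,56,15,-4.3 -> [ 0.   -0.    0.45] turn 0.0
```

View pics/s3.png

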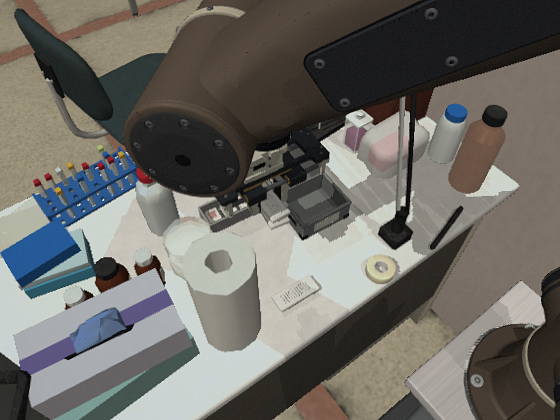

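```bash
python3 -m creep '[[0.12,0.1,0,0,30],[0.28,0.22,0,0,30],[0.42,0.33,0,0,30],[0.56,0.44,0,0,30],[0.7,0.55,0,0,30],[0.82,0.66,0,0,30],[0.82,0.66,0,0,30],[0.82,0.66,0,0,30]]'
python3 - <<'E'
from h import *
s=shot("top","t4")
s=shot("scene","s4")
E
python3 plan.py 643,56,150,-4.3
```

```text
clock: 10.7
tool_pos: [0.5699, 0.129, 0.1507]
orientation: [180.0, 0.0, -4.4]
force: [0.2, 0.1, -1.0]
opening: 0.0365
now [569.4 129.7 151. ] [180.    0.   -4.3] t 10.8 open 36.4 F [-0.1  0.3 -0.3] j [ 32.  16. -17.  -0. -57.  54.]
643,56,150,-4.3 -> [0.789 0.68  0.01 ] turn 0.0001
```

View pics/s4.png

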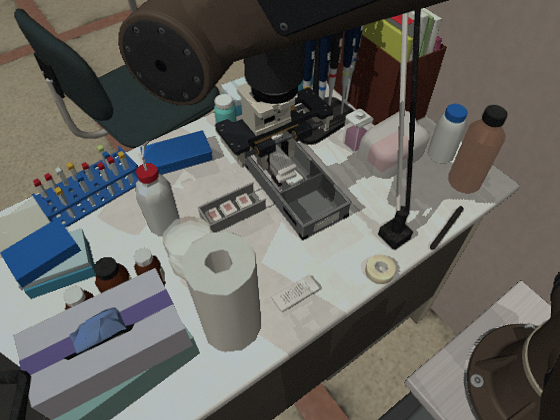

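View pics/t4.png

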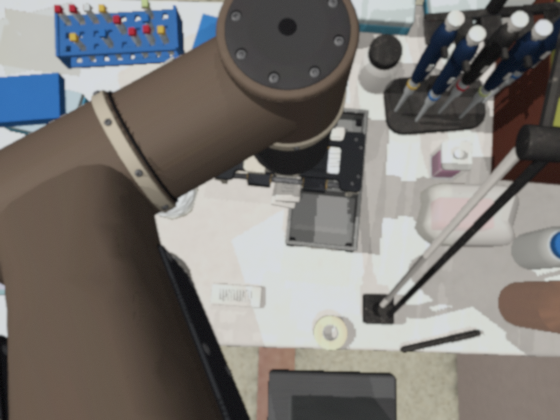

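```bash
python3 -m creep '[[0.12,0.1,0,0,30],[0.26,0.22,0,0,30],[0.4,0.34,0,0,30],[0.54,0.46,0,0,30],[0.68,0.58,0,0,30],[0.79,0.68,0,0,30],[0.79,0.68,0,0,30],[0.79,0.68,0,0,30]]'
python3 plan.py 643,56,70,-4.3 643,56,15,-4.3
python3 - <<'E'
from h import *
s=shot("top","t5"); crop(s,270,80,420,270,3,"t5z")
s=shot("scene","s5"); crop(s,200,80,420,280,3,"s5z")
E
```

```text
clock: 11.47
tool_pos: [0.6434, 0.0559, 0.1508]
orientation: [180.0, 0.0, -4.3]
force: [0.0, 0.4, -0.5]
opening: 0.0362
now [643.4  55.9 150.8] [180.    0.   -4.3] t 11.5 open 36.2 F [ 0.   0.4 -0.5] j [ 22.  21.  -9.  -0. -60.  63.]
643,56,70,-4.3 -> [-0.004 -0.001  0.808] turn -0.0
643,56,15,-4.3 -> [ 0.   -0.    0.55] turn 0.0
```

View pics/s5z.png

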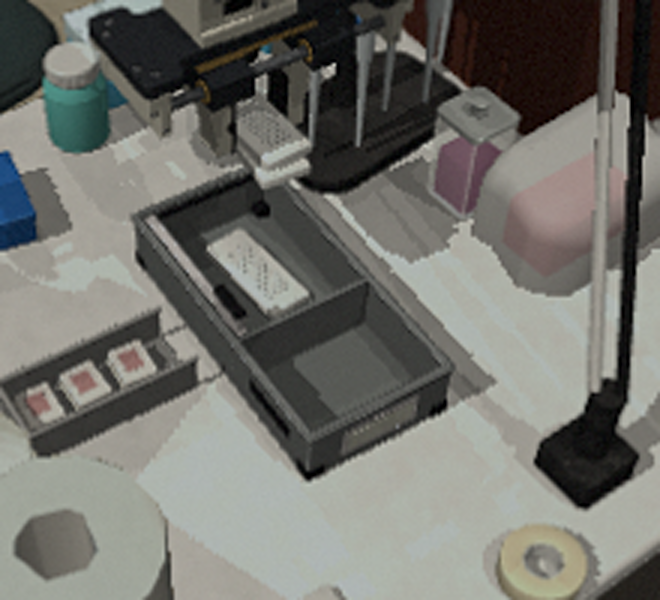

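View pics/t5.png

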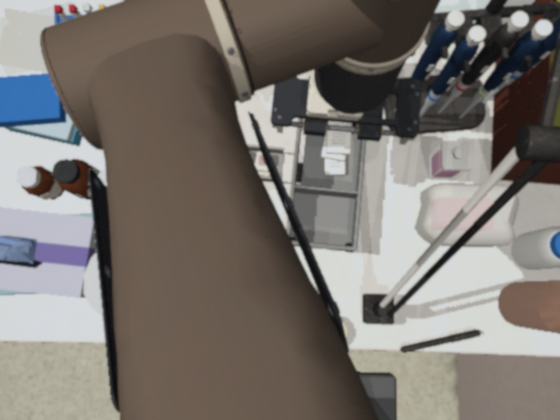

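```bash
python3 -m creep '[[0,0,0.2,0,30],[0,0,0.4,0,30],[0,0,0.6,0,30],[0,0,0.8,0,30],[0,0,1,0,30],[0,0,1,0,30],[0,0,1,0,30],[0,0,1,0,30]]'
python3 -m creep '[[0,0,0.1,0,30],[0,0,0.2,0,30],[0,0,0.28,0,30],[0,0,0.32,0,30],[0,0,0.35,0,30],[0,0,0.35,0,30],[0,0,0.35,0,30],[0,0,0.35,0,30]]'
python3 plan.py 643,56,15,-4.3
```

```text
clock: 12.23
tool_pos: [0.644, 0.0566, 0.0524]
orientation: [-180.0, -0.1, -4.2]
force: [-0.1, -1.2, 0.1]
opening: 0.0366
clock: 12.9
tool_pos: [0.6437, 0.056, 0.0163]
orientation: [-180.0, -0.0, -4.3]
force: [0.6, -0.4, -0.5]
opening: 0.0365
now [643.7  56.   16.3] [-180.    -0.    -4.3] t 12.9 open 36.5 F [ 0.6 -0.4 -0.5] j [ 22.  29. -16.   0. -44.  63.]
643,56,15,-4.3 -> [-0.007  0.001  0.013] turn 0.0002
```

```bash
python3 -m creep '[[0,0,0.02,0,30],[0,0,0.02,0,38],[0,0,0.02,0,40],[0,0,0.02,0,42],[0,0,0.02,0,44],[0,0,0.02,0,45],[0,0,0.02,0,45],[0,0,0.02,0,45]]'
python3 -m creep '[[0,0,-0.1,0,45],[0,0,-0.2,0,45],[0,0,-0.4,0,45],[0,0,-0.7,0,45],[0,0,-1,0,45],[0,0,-1,0,45],[0,0,-1,0,45],[0,0,-1,0,45]]'
python3 - <<'E'
from h import *
s=shot("top"); crop(s,270,80,420,270,3,"t6z")
s=shot("scene"); crop(s,200,80,420,280,3,"s6z")
E
```

```text
clock: 13.57
tool_pos: [0.6435, 0.056, 0.0141]
orientation: [-180.0, -0.0, -4.3]
force: [0.6, -0.2, 0.5]
opening: 0.0447
clock: 14.23
tool_pos: [0.6434, 0.0561, 0.115]
orientation: [-180.0, -0.1, -4.3]
force: [-0.4, -0.3, -0.5]
opening: 0.0452
```

View pics/s6z.png

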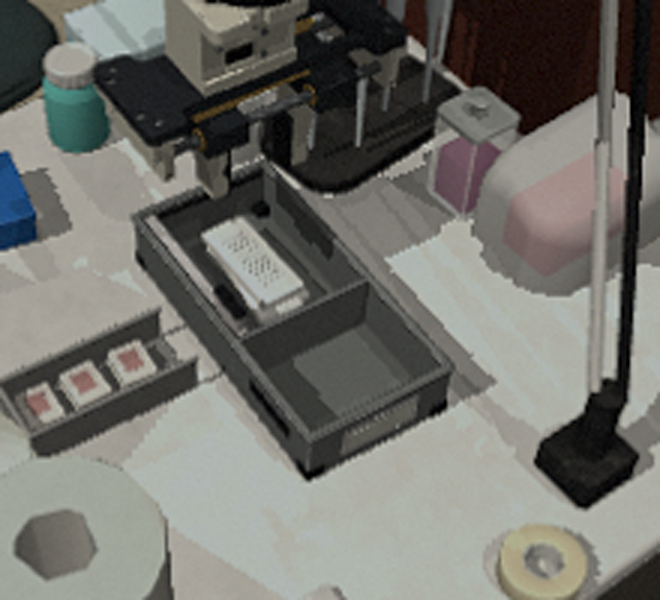

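```bash
python3 plan.py 600,90,190,-4.3 535,150,200,-4.3 460,200,200,-4.3 384,215,200,-4.3 384,215,200,-91.8
```

```text
now [642.8  55.8 113.5] [ 1.8e+02  1.0e-01 -4.3e+00] t 14.3 open 44.9 F [ 0.   0.3 -0.2] j [ 22.  23. -11.  -0. -56.  63.]
600,90,190,-4.3 -> [-0.452 -0.309 -0.765] turn 0.0002
535,150,200,-4.3 -> [-0.693 -0.55  -0.1  ] turn 0.0
460,200,200,-4.3 -> [-0.785 -0.442 -0.   ] turn 0.0
384,215,200,-4.3 -> [-0.769 -0.093 -0.   ] turn 0.0
384,215,200,-91.8 -> [ 0. -0. -0.] turn 0.4861
```

```bash
python3 -m creep '[[0,0,-0.4,0,70],[-0.2,-0.1,-0.77,0,80],[-0.45,-0.31,-0.77,0,87],[-0.45,-0.31,-0.77,0,87],[-0.45,-0.31,-0.77,0,87],[-0.45,-0.31,-0.77,0,87],[-0.45,-0.31,-0.77,0,87],[-0.45,-0.31,-0.77,0,87]]'
python3 -m creep '[[-0.2,-0.15,0,0,87],[-0.4,-0.3,0,0,87],[-0.69,-0.55,-0.1,0,87],[-0.69,-0.55,-0.1,0,87],[-0.69,-0.55,-0.1,0,87],[-0.69,-0.55,-0.1,0,87],[-0.69,-0.55,-0.1,0,87],[-0.69,-0.55,-0.1,0,87]]'
python3 -m creep '[[-0.2,-0.1,0,0,87],[-0.4,-0.22,0,0,87],[-0.6,-0.33,0,0,87],[-0.78,-0.44,0,0,87],[-0.78,-0.44,0,0,87],[-0.78,-0.44,0,0,87],[-0.78,-0.44,0,0,87],[-0.78,-0.44,0,0,87]]'
python3 -m creep '[[-0.2,-0.02,0,0.03,87],[-0.4,-0.04,0,0.06,87],[-0.6,-0.07,0,0.1,87],[-0.77,-0.09,0,0.14,87],[-0.77,-0.09,0,0.18,87],[-0.77,-0.09,0,0.21,87],[-0.77,-0.09,0,0.25,87],[-0.77,-0.09,0,0.29,87]]'
python3 -m creep '[[0,0,0,0.04,87],[0,0,0,0.08,87],[0,0,0,0.12,87],[0,0,0,0.16,87],[0,0,0,0.196,87],[0,0,0,0.196,87],[0,0,0,0.196,87],[0,0,0,0.196,87]]'
python3 plan.py 384,215,60,-91.8 384,215,1,-91.8
python3 - <<'E'
from h import *
s=shot("top"); crop(s,200,180,380,340,4,"t7z"); crop(s,270,80,420,270,3,"t7case")
s=shot("scene","s7")
E
```

```text
clock: 15.0
tool_pos: [0.601, 0.0897, 0.19]
orientation: [179.9, 0.1, -4.3]
force: [0.9, -0.5, -0.4]
opening: 0.0861
clock: 15.67
tool_pos: [0.5366, 0.1494, 0.2004]
orientation: [180.0, 0.0, -4.3]
force: [-0.6, -0.2, 0.5]
opening: 0.0873
clock: 16.33
tool_pos: [0.4623, 0.1994, 0.2008]
orientation: [180.0, 0.0, -4.3]
force: [0.2, 0.9, -0.7]
opening: 0.0869
clock: 17.0
tool_pos: [0.386, 0.2143, 0.201]
orientation: [180.0, -0.0, -56.8]
force: [1.0, 0.5, -0.3]
opening: 0.0871
clock: 17.67
tool_pos: [0.3858, 0.2143, 0.201]
orientation: [180.0, -0.0, -91.5]
force: [0.7, 0.1, 0.5]
opening: 0.0872
now [385.8 214.3 201. ] [180.   -0.  -91.5] t 17.7 open 87.2 F [0.7 0.1 0.5] j [ 55.  -1. -29.   0. -62. -56.]
384,215,60,-91.8 -> [-0.006  0.018  1.41 ] turn 0.0018
384,215,1,-91.8 -> [-0.    0.    0.59] turn 0.0
```

View pics/s7.png

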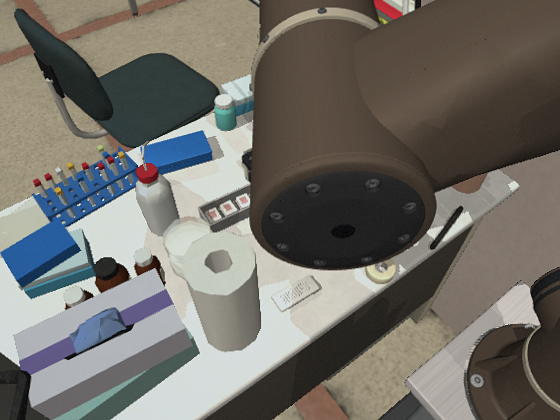

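View pics/t7case.png

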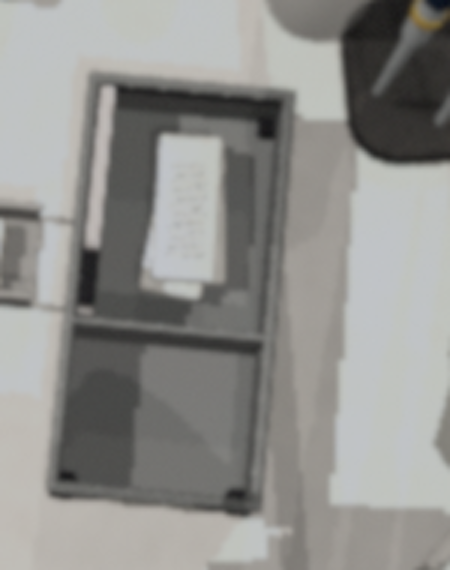

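The stack of three sits in the bay, and the single mailer is still at scene(297,292). I'll grasp it now.

```bash
python3 -m creep '[[0,0.02,0.4,0,87],[0,0.02,0.8,0,87],[0,0.02,1,0,87],[0,0.02,1,0,87],[0,0.02,1,0,87],[0,0.02,1,0,87],[0,0.02,1,0,87],[0,0.02,1,0,87]]'
python3 -m creep '[[0,0,0.3,0,87],[0,0,0.6,0,87],[0,0,0.8,0,87],[0,0,0.9,0,87],[0,0,0.9,0,87],[0,0,0.9,0,87],[0,0,0.9,0,87],[0,0,0.9,0,87]]'
python3 plan.py 384,215,1,-91.8
```

```text
clock: 18.43
tool_pos: [0.3843, 0.2156, 0.1026]
orientation: [-179.9, 0.1, -91.6]
force: [-0.8, -0.0, 0.2]
opening: 0.0867
clock: 19.1
tool_pos: [0.3842, 0.2155, 0.0123]
orientation: [-179.9, 0.1, -91.6]
force: [0.2, 0.7, -0.5]
opening: 0.087
now [384.2 215.5  12.3] [-1.799e+02  1.000e-01 -9.160e+01] t 19.1 open 87.0 F [ 0.2  0.7 -0.5] j [ 55.  14. -43.   0. -32. -57.]
384,215,1,-91.8 -> [0.005 0.002 0.113] turn 0.0008
```

```bash
python3 -m creep '[[0,0,0.05,0,70],[0,0,0.1,0,60],[0,0,0.11,0,50],[0,0,0.11,0,44],[0,0,0.11,0,40],[0,0,0.11,0,36],[0,0,0.11,0,30],[0,0,0.11,0,30]]'
python3 -m creep '[[0,0,0,0,30],[0,0,0,0,30],[0,0,0,0,30],[0,0,-0.1,0,30],[0,0,-0.3,0,30],[0,0,-0.5,0,30],[0,0,-0.7,0,30],[0,0,-1,0,30]]'
python3 plan.py 384,215,160,-91.8
python3 - <<'E'
from h import *
s=shot("scene"); crop(s,180,180,380,340,3,"s8")
E
```

```text
clock: 19.77
tool_pos: [0.3838, 0.215, 0.0003]
orientation: [-180.0, 0.0, -91.6]
force: [-0.8, 0.9, 5.6]
opening: 0.0394
clock: 20.43
tool_pos: [0.3825, 0.2135, 0.0995]
orientation: [179.9, -0.2, -91.7]
force: [0.1, 0.3, 0.1]
opening: 0.0356
now [382.5 213.5  99.5] [179.9  -0.2 -91.7] t 20.4 open 35.6 F [0.1 0.3 0.1] j [ 55.   6. -38.  -0. -47. -57.]
384,215,160,-91.8 -> [-0.016 -0.015 -0.605] turn 0.0006
```

View pics/s8.png

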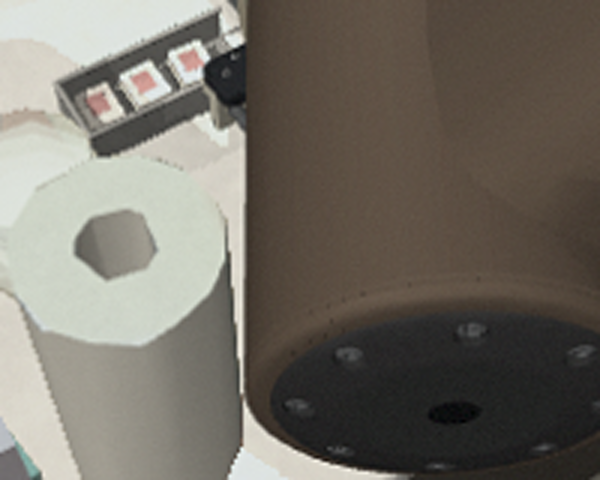

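```bash
python3 -m creep '[[0,0,-0.3,0,30],[0,0,-0.6,0,30],[0,0,-0.8,0,30],[0,0,-1,0,30],[0,0,-1,-0.03,30],[0,0,-1,-0.06,30],[0,0,-1,-0.09,30],[0,0,-1,-0.12,30]]'
python3 -m creep '[[0,0,0,-0.03,30],[0,0,0,-0.06,30],[0,0,0,-0.09,30],[0,0,0,-0.12,30],[0,0,0,-0.15,30],[0,0,0,-0.18,30],[0,0,0,-0.21,30],[0,0,0,-0.24,30]]'
python3 -m creep '[[0,0,0,-0.03,30],[0,0,0,-0.06,30],[0,0,0,-0.09,30],[0,0,0,-0.12,30],[0,0,0,-0.126,30],[0,0,0,-0.126,30],[0,0,0,-0.126,30],[0,0,0,-0.126,30]]'
python3 plan.py 460,180,200,-4.3 540,140,200,-4.3 600,90,180,-4.3 643.5,56,140,-4.3
```

```text
clock: 21.15
tool_pos: [0.3834, 0.2145, 0.1998]
orientation: [180.0, 0.0, -69.8]
force: [0.2, -0.1, 0.0]
opening: 0.036
clock: 21.82
tool_pos: [0.3834, 0.2145, 0.1996]
orientation: [180.0, 0.0, -26.6]
force: [0.0, 0.2, 0.1]
opening: 0.0358
clock: 22.48
tool_pos: [0.3835, 0.2146, 0.1999]
orientation: [180.0, 0.0, -4.3]
force: [0.2, -0.4, -0.7]
opening: 0.0356
now [383.5 214.6 199.9] [180.    0.   -4.3] t 22.5 open 35.6 F [ 0.2 -0.4 -0.7] j [ 55.  -1. -30.  -0. -61.  31.]
460,180,200,-4.3 -> [ 0.789  0.287 -0.001] turn -0.0001
540,140,200,-4.3 -> [ 0.828  0.339 -0.   ] turn 0.0
600,90,180,-4.3 -> [0.636 0.454 0.2  ] turn 0.0
643.5,56,140,-4.3 -> [0.459 0.306 0.4  ] turn 0.0
```

```bash
python3 -m creep '[[0.15,0.05,0,0,30],[0.3,0.1,0,0,30],[0.45,0.16,0,0,30],[0.6,0.22,0,0,30],[0.79,0.29,0,0,30],[0.79,0.29,0,0,30],[0.79,0.29,0,0,30],[0.79,0.29,0,0,30]]'
python3 -m creep '[[0.15,0.06,0,0,30],[0.3,0.12,0,0,30],[0.45,0.18,0,0,30],[0.65,0.26,0,0,30],[0.83,0.34,0,0,30],[0.83,0.34,0,0,30],[0.83,0.34,0,0,30],[0.83,0.34,0,0,30]]'
python3 -m creep '[[0.15,0.1,0.05,0,30],[0.3,0.2,0.1,0,30],[0.45,0.3,0.15,0,30],[0.64,0.45,0.2,0,30],[0.64,0.45,0.2,0,30],[0.64,0.45,0.2,0,30],[0.64,0.45,0.2,0,30],[0.64,0.45,0.2,0,30]]'
python3 -m creep '[[0.15,0.1,0.1,0,30],[0.3,0.2,0.2,0,30],[0.46,0.31,0.4,0,30],[0.46,0.31,0.4,0,30],[0.46,0.31,0.4,0,30],[0.46,0.31,0.4,0,30],[0.46,0.31,0.4,0,30],[0.46,0.31,0.4,0,30]]'
python3 - <<'E'
from h import *
s=shot("scene"); crop(s,200,80,420,280,3,"s9")
E
python3 plan.py 643.5,56,33,-4.3
```

```text
clock: 23.15
tool_pos: [0.4599, 0.1797, 0.1998]
orientation: [180.0, 0.0, -4.3]
force: [0.4, 0.2, -0.9]
opening: 0.0353
clock: 23.82
tool_pos: [0.5397, 0.1403, 0.2]
orientation: [180.0, 0.0, -4.2]
force: [0.6, -0.2, -1.0]
opening: 0.0356
clock: 24.48
tool_pos: [0.6004, 0.0912, 0.1806]
orientation: [-180.0, -0.0, -4.1]
force: [0.3, -0.5, -0.6]
opening: 0.0353
clock: 25.15
tool_pos: [0.6447, 0.057, 0.1414]
orientation: [-180.0, -0.1, -4.1]
force: [0.5, 0.4, -0.9]
opening: 0.0357
now [644.7  56.9 141.3] [-1.8e+02 -1.0e-01 -4.1e+00] t 25.2 open 35.9 F [ 1.2 -0.3 -1.1] j [ 22.  21. -10.   0. -59.  64.]
643.5,56,33,-4.3 -> [-0.011  0.01   1.083] turn 0.001
```

View pics/s9.png

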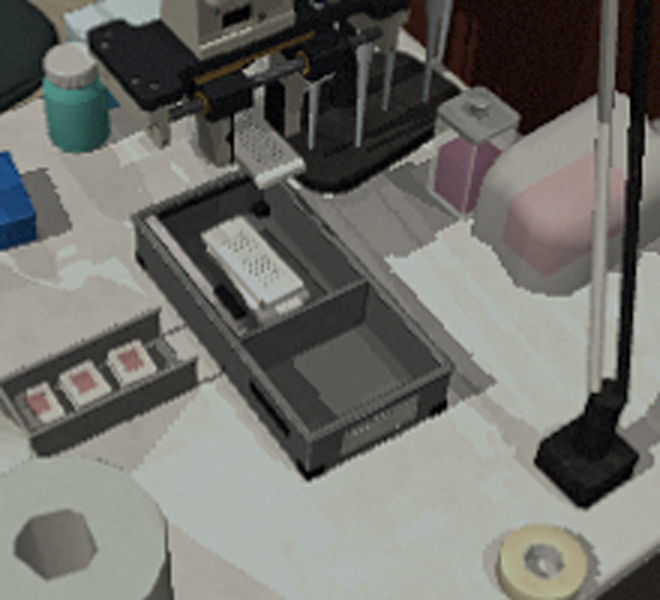

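```bash
python3 -m creep '[[0,0,0.2,0,30],[0,0,0.4,0,30],[0,0,0.6,0,30],[0,0,0.8,0,30],[-0.01,0.01,0.9,0,30],[-0.01,0.01,1,0,30],[-0.01,0.01,1,0,30],[-0.01,0.01,1,0,30]]'
python3 -m creep '[[0,0,0.03,0,30],[0,0,0.06,0,30],[0,0,0.08,0,30],[0,0,0.08,0,30],[0,0,0.08,0,36],[0,0,0.08,0,39],[0,0,0.08,0,43],[0,0,0.08,0,45]]'
python3 -m creep '[[0,0,0,0,46],[0,0,-0.1,0,46],[0,0,-0.3,0,46],[0,0,-0.6,0,46],[0,0,-1,0,46],[0,0,-1,0,46],[0,0,-1,0,46],[0,0,-1,0,46]]'
python3 - <<'E'
from h import *
s=shot("scene"); crop(s,200,80,420,280,3,"s10")
s=shot("top"); crop(s,270,80,420,270,3,"t10")
E
python3 plan.py 640,90,180,-4.3 613,205,180,-50 613,205,180,-93.9
```

```text
clock: 25.87
tool_pos: [0.6438, 0.0553, 0.0405]
orientation: [180.0, -0.0, -4.2]
force: [1.6, 0.1, -0.7]
opening: 0.0356
clock: 26.53
tool_pos: [0.6437, 0.0553, 0.0323]
orientation: [-180.0, -0.0, -4.2]
force: [-0.4, 0.4, -0.9]
opening: 0.0436
clock: 27.2
tool_pos: [0.6436, 0.0553, 0.133]
orientation: [-180.0, -0.1, -4.2]
force: [-0.3, -0.2, -0.6]
opening: 0.0459
now [642.9  55.1 131.4] [ 1.8e+02  1.0e-01 -4.2e+00] t 27.3 open 46.1 F [0.2 0.2 0.6] j [ 22.  22. -10.  -0. -58.  64.]
640,90,180,-4.3 -> [-0.055 -0.346 -0.486] turn 0.0006
613,205,180,-50 -> [-0.355 -1.127 -0.   ] turn 0.2539
613,205,180,-93.9 -> [ 0. -0. -0.] turn 0.2439
```

View pics/s10.png

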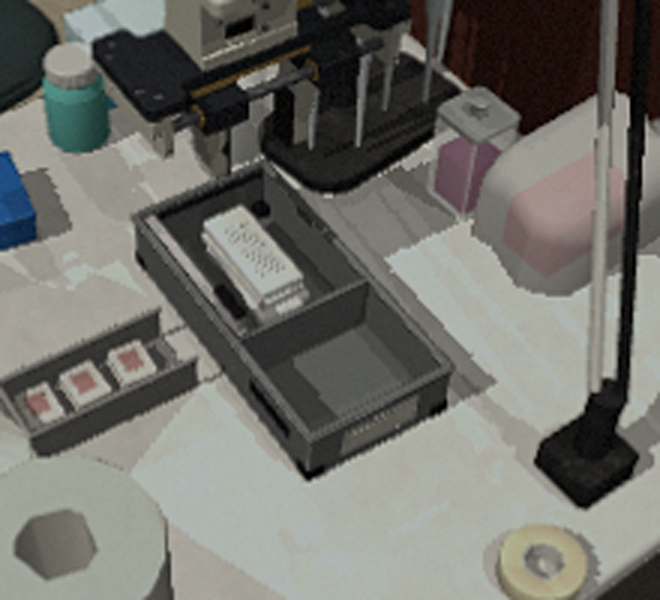

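Four are stacked in the bay. I'll tap them to the end wall and close the follower now, then do the tray.

```bash
python3 plan.py 579,60.5,131,-4.3 579,60.5,60,-4.3 579,60.5,8,-4.3 608,58.3,8,-4.3
```

```text
now [642.9  55.1 131.4] [ 1.8e+02  1.0e-01 -4.2e+00] t 27.3 open 46.1 F [0.2 0.2 0.6] j [ 22.  22. -10.  -0. -58.  64.]
579,60.5,131,-4.3 -> [-0.642 -0.007  0.004] turn 0.0006
579,60.5,60,-4.3 -> [ 0.   -0.    0.71] turn 0.0
579,60.5,8,-4.3 -> [ 0.   -0.    0.52] turn 0.0
608,58.3,8,-4.3 -> [ 0.291  0.    -0.   ] turn 0.0
```

View pics/t10.png

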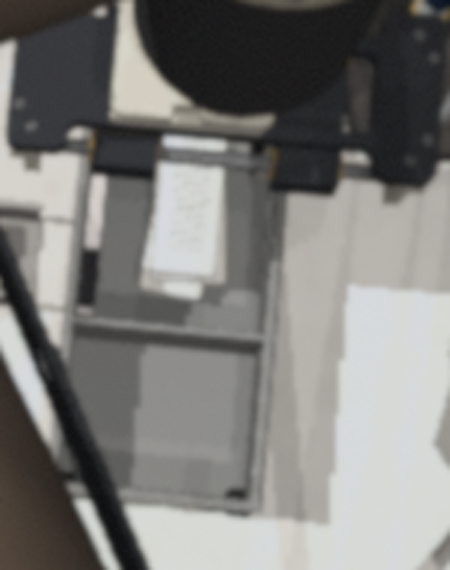

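```bash
python3 -m creep '[[-0.2,0,0,0,30],[-0.4,0,0,0,15],[-0.64,0,0,0,0],[-0.64,0,0,0,0],[-0.64,0,0.2,0,0],[-0.64,0,0.4,0,0],[-0.64,0,0.6,0,0],[-0.64,0,0.6,0,0]]'
python3 - <<'E'
from h import *
t=snapshot("top")
for z in (.013,.022): 
    for q in [(165,292),(200,298),(145,288)]: 
        w=pix2w(t,(270+q[0]/3,80+q[1]/3),z); d=w[:2]-[.5875,.0639]; a=np.radians(-4.3); print(z,q,w.round(4),"case",(d[0]*np.cos(a)+d[1]*np.sin(a)).round(4),(-d[0]*np.sin(a)+d[1]*np.cos(a)).round(4))
s=shot("scene"); crop(s,200,80,420,280,3,"s11"); crop(t,270,80,420,270,3,"t11")
E
python3 plan.py 579,60.5,60,-4.3
```

```text
clock: 27.97
tool_pos: [0.5768, 0.0589, 0.0676]
orientation: [179.8, 0.4, -4.2]
force: [-0.8, -0.2, -0.3]
opening: 0.0018
0.013 (165, 292) [0.5926 0.0662 0.013 ] case 0.0049 0.0026
0.013 (200, 298) [0.5895 0.0457 0.013 ] case 0.0034 -0.018
0.013 (145, 288) [0.5947 0.0779 0.013 ] case 0.0062 0.0145
0.022 (165, 292) [0.5907 0.0667 0.022 ] case 0.0029 0.003
0.022 (200, 298) [0.5876 0.0464 0.022 ] case 0.0014 -0.0174
0.022 (145, 288) [0.5928 0.0783 0.022 ] case 0.0042 0.0148
now [579.2  59.5  71.2] [ 1.799e+02  1.000e-01 -4.200e+00] t 28.1 open -0.0 F [-0.4 -1.1 -0.3] j [ 25.  20. -22.   0. -48.  61.]
579,60.5,60,-4.3 -> [-0.003 -0.01   0.112] turn 0.0007
```

View pics/s11.png

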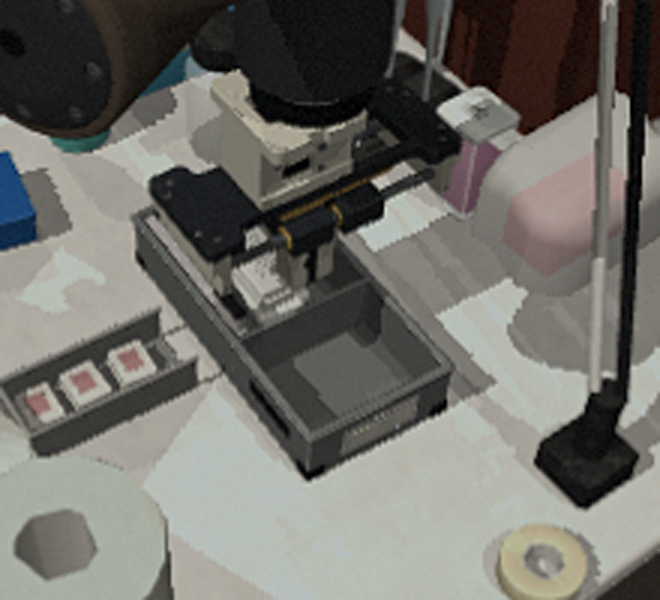

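Run:
```python
from h import *
t=shot("top"); s=shot("scene"); crop(s,240,100,340,220,5,"s12"); crop(t,270,80,420,270,3,"t12"); print(ctrl.get_obs()["opening"])
```

```text
0.001091112710939401
```

View pics/s12.png

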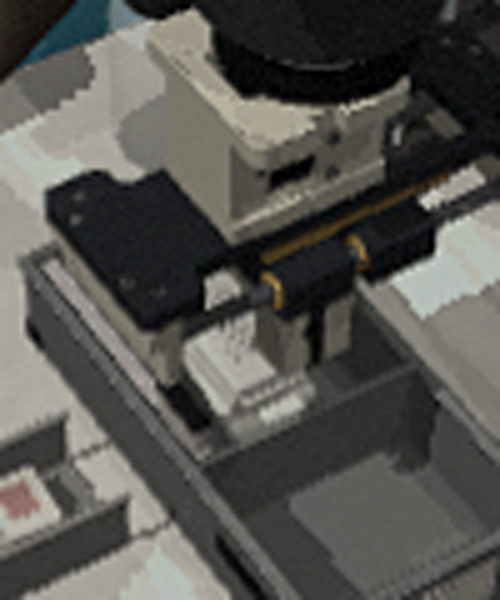

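View pics/t12.png

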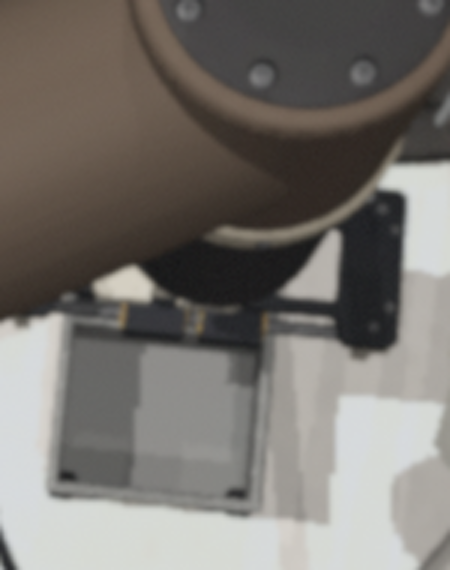

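```bash
python3 plan.py 577.5,60.6,10,-4.3
```

```text
now [580.5  60.   72.8] [180.   -0.   -4.2] t 28.2 open 1.1 F [ 0.1 -0.3  0.9] j [ 25.  20. -22.   0. -48.  61.]
577.5,60.6,10,-4.3 -> [-0.03  -0.004  0.628] turn 0.0007
```

```bash
python3 -m creep '[[-0.03,0,0,0,0],[-0.03,0,0.1,0,0],[-0.03,0,0.2,0,0],[-0.03,0,0.3,0,0],[-0.03,0,0.4,0,0],[-0.03,0,0.5,0,0],[-0.03,0,0.6,0,0],[-0.03,0,0.63,0,0]]'
python3 plan.py 608,58.3,8,-4.3
```

```text
clock: 28.83
tool_pos: [0.5787, 0.0606, 0.008]
orientation: [-180.0, -0.2, -4.1]
force: [7.0, 0.4, 3.8]
opening: 0.0004
now [578.7  60.6   8. ] [-180.    -0.2   -4.1] t 28.8 open 0.4 F [7.  0.4 3.8] j [ 25.  25. -26.   0. -39.  61.]
608,58.3,8,-4.3 -> [0.294 0.001 0.   ] turn 0.0008
```

```bash
python3 -m creep '[[0.04,0,0,0,0],[0.08,0,0,0,0],[0.12,0,0,0,0],[0.15,0,0,0,0],[0.18,0,0,0,0],[0.21,0,0,0,0],[0.23,0,0,0,0],[0.25,0,0,0,0]]'
python3 plan.py 608,58.3,8,-4.3
```

```text
clock: 29.5
tool_pos: [0.6017, 0.0582, 0.009]
orientation: [180.0, 0.0, -4.2]
force: [-1.7, 0.3, -0.5]
opening: 0.0005
now [601.7  58.2   9. ] [180.    0.   -4.2] t 29.5 open 0.5 F [-1.7  0.3 -0.5] j [ 24.  27. -22.  -0. -41.  62.]
608,58.3,8,-4.3 -> [ 0.063 -0.005  0.01 ] turn 0.0006
```

```bash
python3 -m creep '[[0.01,0,0,0,0],[0.02,0,0,0,0],[0.03,0,0,0,0],[0.04,0,0,0,0],[0.05,0,0,0,0],[0.06,0,0,0,0],[0.06,0,0,0,0],[0.06,0,0,0,0]]'
python3 -m creep '[[0.01,0,0,0,0],[0.02,0,0,0,0],[0.02,0,0,0,0],[0.03,0,0,0,0],[0.03,0,0,0,0],[0.03,0,0,0,0],[0.03,0,0,0,0],[0.03,0,0,0,0]]'
python3 - <<'E'
from h import *
s=shot("scene"); crop(s,240,100,360,220,5,"s13")
E
```

```text
clock: 30.17
tool_pos: [0.6066, 0.0578, 0.0088]
orientation: [180.0, 0.1, -4.2]
force: [-4.5, 0.7, 2.2]
opening: 0.0008
clock: 30.83
tool_pos: [0.6071, 0.0575, 0.0085]
orientation: [179.9, 0.3, -4.2]
force: [-13.1, 5.5, 7.8]
opening: 0.0003
```

View pics/s13.png

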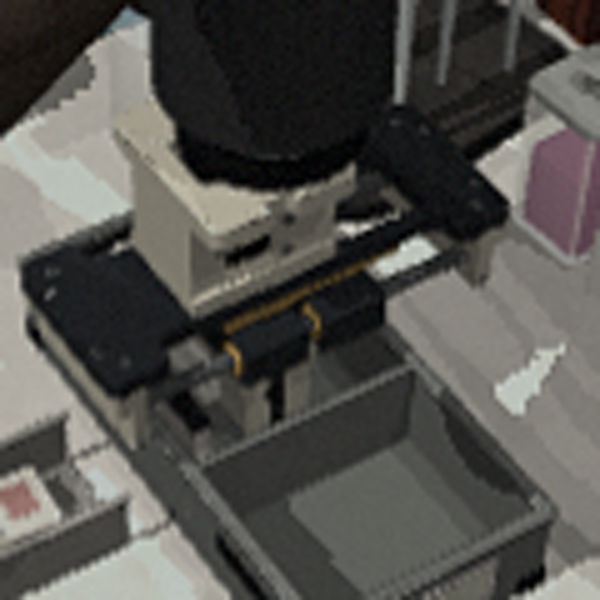

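```bash
python3 -m creep '[[-0.06,0,0,0,0],[-0.12,0,0,0,0],[-0.12,0,-0.3,0,0],[-0.12,0,-0.6,0,0],[-0.12,0,-0.8,0,0],[-0.12,0,-0.8,0,0],[-0.12,0,-0.8,0,0],[-0.12,0,-0.8,0,0]]'
python3 - <<'E'
from h import *
s=shot("scene"); crop(s,240,100,360,220,5,"s14")
E
python3 plan.py 589.5,146,90,-4.3 589.5,146,57,-4.3 584.5,78,57,-4.3
```

```text
clock: 31.55
tool_pos: [0.5985, 0.0585, 0.0889]
orientation: [-180.0, -0.0, -4.2]
force: [-0.3, -0.2, 0.2]
opening: 0.0005
now [598.2  58.3  88.3] [180.    0.   -4.2] t 31.6 open 0.2 F [ 0.3 -1.   0.2] j [ 24.  21. -19.  -0. -50.  62.]
589.5,146,90,-4.3 -> [-0.151 -0.868 -0.017] turn 0.0006
589.5,146,57,-4.3 -> [ 0.   -0.    0.33] turn 0.0
584.5,78,57,-4.3 -> [ 0.001  0.682 -0.   ] turn 0.0
```

View pics/s14.png

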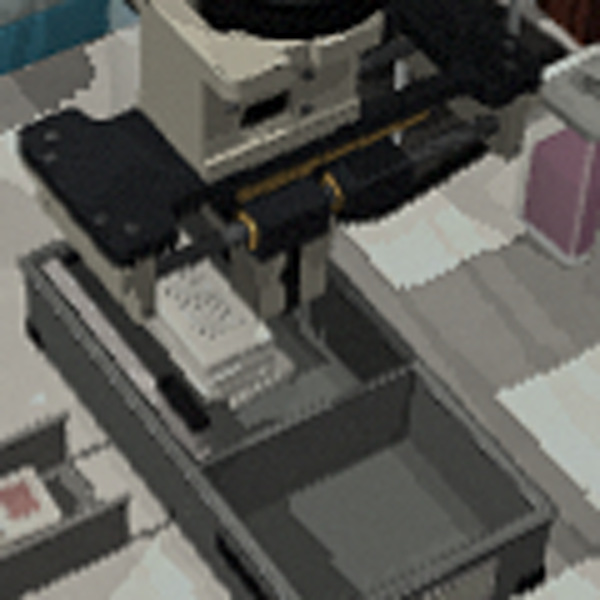

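```bash
python3 -m creep '[[-0.05,-0.2,0,0,0],[-0.1,-0.4,0,0,0],[-0.15,-0.6,0,0,0],[-0.15,-0.87,0,0,0],[-0.15,-0.87,0.1,0,0],[-0.15,-0.87,0.2,0,0],[-0.15,-0.87,0.31,0,0],[-0.15,-0.87,0.31,0,0]]'
python3 - <<'E'
from h import *
s=shot("scene"); crop(s,240,100,360,220,5,"s15")
t=shot("top"); crop(t,270,80,420,270,3,"t15")
E
python3 plan.py 584.5,78,57,-4.3
```

```text
clock: 32.27
tool_pos: [0.5879, 0.1447, 0.0544]
orientation: [179.8, 0.3, -4.3]
force: [-0.2, -0.5, -0.9]
opening: 0.0007
now [589.5 145.1  56.8] [ 1.799e+02  1.000e-01 -4.200e+00] t 32.4 open 0.4 F [-0.2 -0.   0.9] j [ 32.  23. -20.   0. -47.  54.]
584.5,78,57,-4.3 -> [ 0.     0.673 -0.002] turn 0.0004
```

View pics/s15.png

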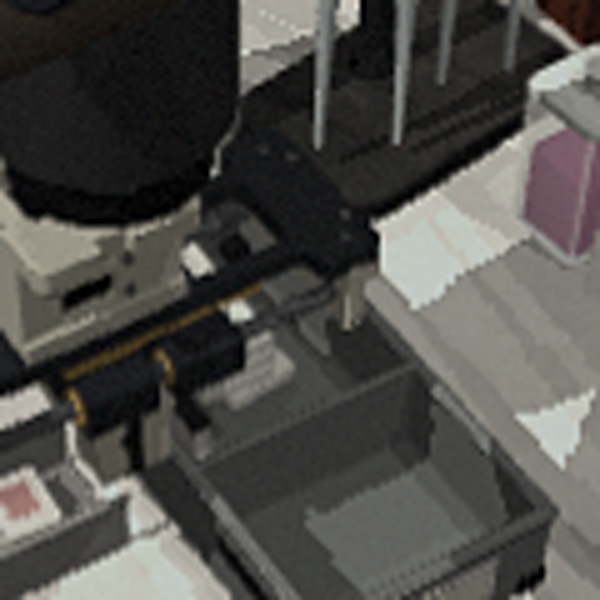

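View pics/t15.png

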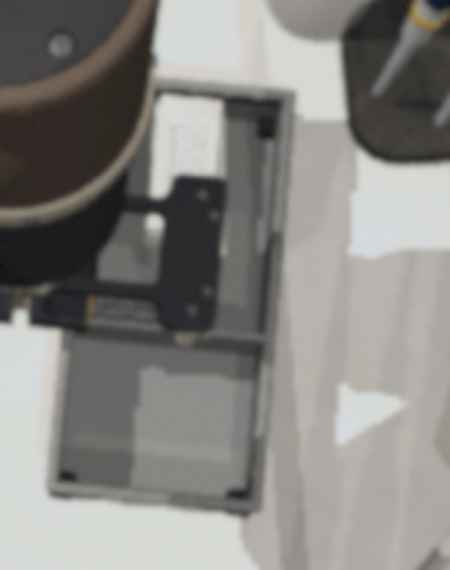

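```bash
python3 -m creep '[[0,0.1,0,0,0],[0,0.2,0,0,0],[0,0.28,0,0,0],[0,0.36,0,0,0],[0,0.43,0,0,0],[0,0.5,0,0,0],[0,0.54,0,0,0],[0,0.58,0,0,0]]'
python3 -m creep '[[0,0.01,0,0,0],[0,0.02,0,0,0],[0,0.03,0,0,0],[0,0.04,0,0,0],[0,0.05,0,0,0],[0,0.06,0,0,0],[0,0.06,0,0,0],[0,0.06,0,0,0]]'
python3 plan.py 584.5,75,57,-4.3
python3 - <<'E'
from h import *
s=shot("scene"); crop(s,240,100,360,220,5,"s16")
t=shot("top"); crop(t,270,80,420,270,3,"t16")
E
```

```text
clock: 33.03
tool_pos: [0.586, 0.0881, 0.0584]
orientation: [-180.0, -0.0, -4.2]
force: [-0.9, 3.0, 1.9]
opening: 0.0003
clock: 33.7
tool_pos: [0.5855, 0.0825, 0.0581]
orientation: [180.0, -0.0, -4.2]
force: [1.0, 2.4, 0.5]
opening: 0.0005
now [585.5  82.5  58.1] [180.   -0.   -4.2] t 33.7 open 0.5 F [1.  2.4 0.5] j [ 27.  22. -22.   0. -46.  59.]
584.5,75,57,-4.3 -> [-0.005  0.076  0.011] turn 0.0007
```

View pics/s16.png

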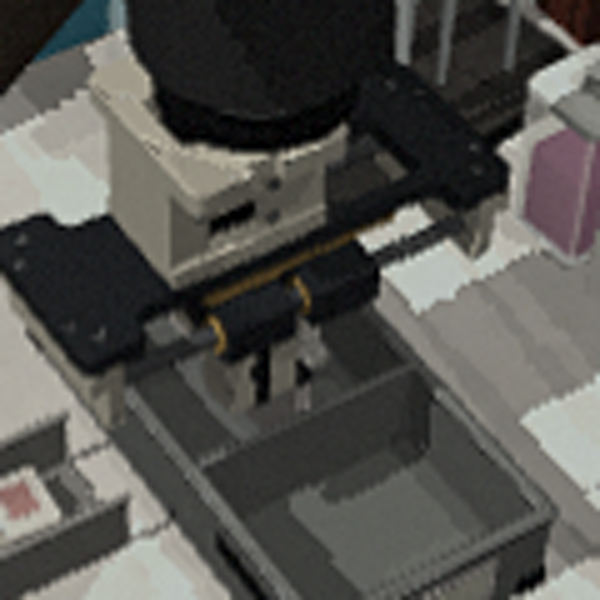

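View pics/t16.png

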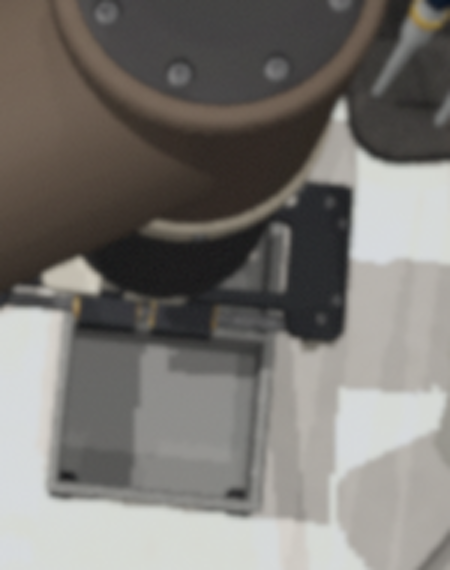

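```bash
python3 -m creep '[[0,0.01,0,0,0],[0,0.02,0,0,0],[0,0.03,0,0,0],[0,0.04,0,0,0],[0,0.05,0,0,0],[0,0.06,0,0,0],[0,0.06,0,0,0],[0,0.06,0,0,0]]'
python3 -m creep '[[0,0.01,0,0,0],[0,0.02,0,0,0],[0,0.02,0,0,0],[0,0.02,0,0,0],[0,0.02,0,0,0],[0,0.02,0,0,0],[0,0.02,0,0,0],[0,0.02,0,0,0]]'
```

```text
clock: 34.47
tool_pos: [0.5848, 0.0763, 0.058]
orientation: [180.0, 0.0, -4.2]
force: [0.5, 2.3, -0.0]
opening: 0.0004
clock: 35.13
tool_pos: [0.5847, 0.0744, 0.058]
orientation: [180.0, 0.0, -4.2]
force: [0.6, 0.9, 1.0]
opening: 0.0005
```

```bash
python3 -m creep '[[0,0.01,0,0,0],[0,0.02,0,0,0],[0,0.02,0,0,0],[0,0.02,0,0,0],[0,0.02,0,0,0],[0,0.02,0,0,0],[0,0.02,0,0,0],[0,0.02,0,0,0]]'
python3 -m creep '[[0,0.01,0,0,0],[0,0.02,0,0,0],[0,0.02,0,0,0],[0,0.02,0,0,0],[0,0.02,0,0,0],[0,0.02,0,0,0],[0,0.02,0,0,0],[0,0.02,0,0,0]]'
python3 -m creep '[[0,0.01,0,0,0],[0,0.02,0,0,0],[0,0.02,0,0,0],[0,0.02,0,0,0],[0,0.02,0,0,0],[0,0.02,0,0,0],[0,0.02,0,0,0],[0,0.02,0,0,0]]'
```

```text
clock: 35.8
tool_pos: [0.5846, 0.0725, 0.058]
orientation: [180.0, 0.0, -4.2]
force: [0.5, 1.0, 1.2]
opening: 0.0008
clock: 36.47
tool_pos: [0.5846, 0.0711, 0.0581]
orientation: [-180.0, -0.0, -4.2]
force: [0.1, 6.1, -0.1]
opening: 0.0005
clock: 37.13
tool_pos: [0.5846, 0.0709, 0.0581]
orientation: [-179.8, -0.1, -4.2]
force: [-2.1, 14.6, 1.1]
opening: 0.0001
```

```bash
python3 -m creep '[[0,-0.05,0,0,0],[0,-0.1,0,0,0],[0,-0.1,-0.3,0,0],[0,-0.1,-0.6,0,0],[-0.3,-0.4,-0.9,0,0],[-0.6,-0.7,-0.9,0,0],[-0.6,-0.9,-0.9,0,0],[-0.6,-0.9,-0.9,0,0]]'
python3 - <<'E'
from h import *
s=shot("scene"); crop(s,240,100,360,220,5,"s17")
t=shot("top"); crop(t,280,80,400,230,4,"t17")
E
python3 plan.py
```

```text
clock: 37.8
tool_pos: [0.5305, 0.1657, 0.1495]
orientation: [-179.9, -0.1, -4.0]
force: [0.9, 0.7, -0.0]
opening: 0.0003
now [530.7 163.3 148.3] [180.   -0.   -4.1] t 37.9 open -0.1 F [-0.7 -0.2 -0.2] j [ 37.  13. -21.   0. -56.  49.]
```

View pics/s17.png

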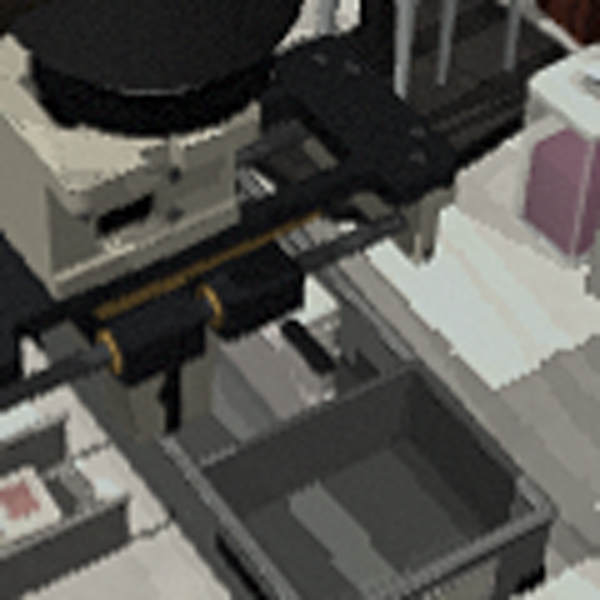

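View pics/t17.png

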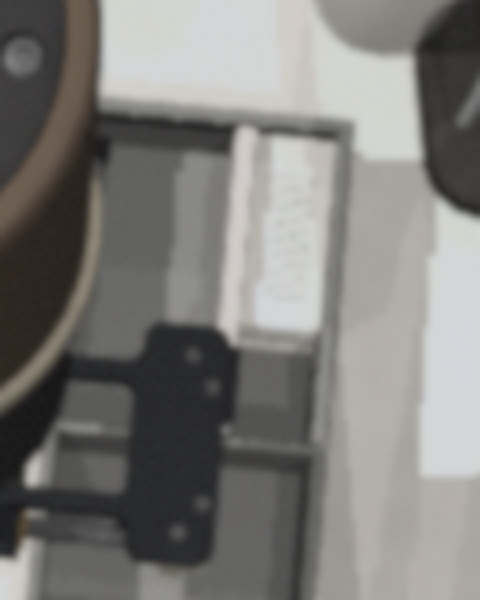

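```bash
python3 plan.py 613,205,150,-4.1 613,205,150,-93.9
python3 -m creep '[[0.1,-0.1,0,0.03,20],[0.25,-0.16,0,0.07,40],[0.4,-0.25,0,0.11,60],[0.6,-0.36,0,0.15,80],[0.79,-0.48,0,0.19,87],[0.79,-0.48,0,0.23,87],[0.79,-0.48,0,0.26,87],[0.79,-0.48,0,0.3,87]]'
python3 -m creep '[[0,0,0,0.04,87],[0,0,0,0.08,87],[0,0,0,0.12,87],[0,0,0,0.16,87],[0,0,0,0.198,87],[0,0,0,0.198,87],[0,0,0,0.198,87],[0,0,0,0.198,87]]'
python3 plan.py 613,205,50,-93.9 613,205,13,-93.9
python3 - <<'E'
from h import *
s=shot("scene"); crop(s,180,80,340,240,4,"s18")
t=shot("top"); crop(t,190,80,380,230,4,"t18")
E
```

```text
now [530.7 163.3 148.3] [180.   -0.   -4.1] t 37.9 open -0.1 F [-0.7 -0.2 -0.2] j [ 37.  13. -21.   0. -56.  49.]
613,205,150,-4.1 -> [ 0.791 -0.475 -0.017] turn 0.0002
613,205,150,-93.9 -> [ 0. -0. -0.] turn 0.4989
clock: 38.57
tool_pos: [0.6137, 0.2033, 0.1467]
orientation: [179.8, -0.0, -58.5]
force: [-0.4, 0.9, 0.4]
opening: 0.048
clock: 39.23
tool_pos: [0.6135, 0.204, 0.1476]
orientation: [180.0, -0.0, -93.6]
force: [0.8, 0.1, 0.4]
opening: 0.0871
now [613.5 204.  147.6] [180.   -0.  -93.6] t 39.2 open 87.1 F [0.8 0.1 0.4] j [ 36.  21.  -9.   0. -60. -39.]
613,205,50,-93.9 -> [-0.01   0.006  0.976] turn 0.0017
613,205,13,-93.9 -> [-0.    0.    0.37] turn 0.0
```

View pics/s18.png

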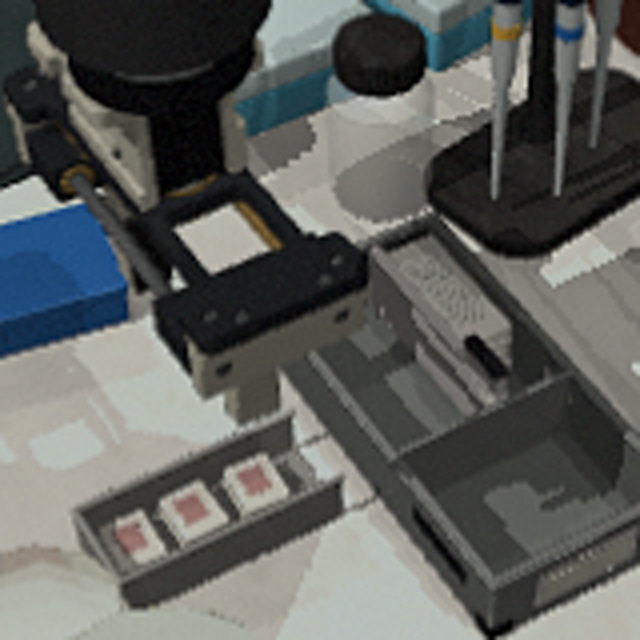

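View pics/t18.png

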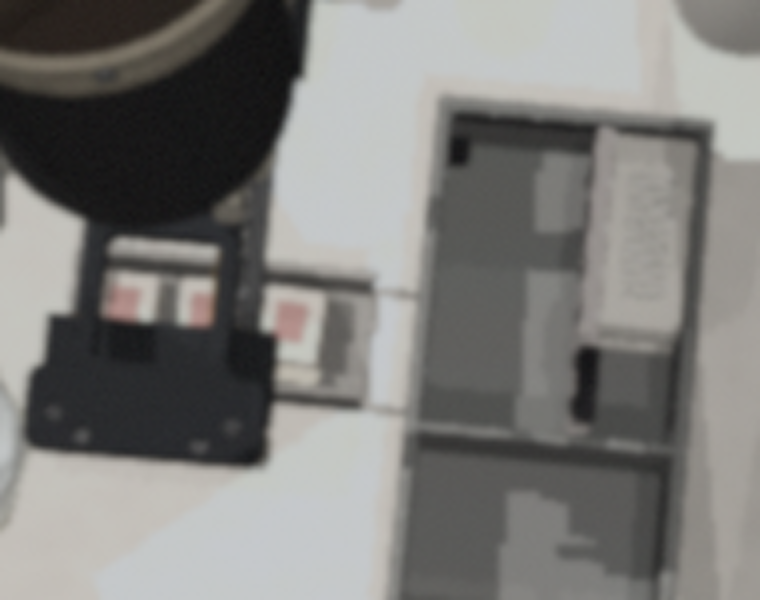

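```bash
python3 -m creep '[[-0.01,0,0.3,0,87],[-0.01,0,0.6,0,87],[-0.01,0,0.8,0,87],[-0.01,0,0.97,0,87],[-0.01,0,0.97,0,87],[-0.01,0,0.97,0,87],[-0.01,0,0.97,0,87],[-0.01,0,0.97,0,87]]'
python3 -m creep '[[0,0,0.1,0,87],[0,0,0.2,0,87],[0,0,0.3,0,87],[0,0,0.37,0,87],[0,0,0.37,0,80],[0,0,0.37,0,70],[0,0,0.37,0,64],[0,0,0.37,0,60]]'
python3 -m creep '[[0,0,0,0,58],[0,0,0,0,56],[0,0,0,0,54],[0,0,0,0,50],[0,0,0,0,50],[0,0,0,0,50],[0,0,0,0,50],[0,0,0,0,50]]'
python3 plan.py 613,205,113,-93.9
```

```text
clock: 40.0
tool_pos: [0.6144, 0.2064, 0.0527]
orientation: [-179.9, 0.1, -93.7]
force: [0.1, 0.1, 0.2]
opening: 0.0869
clock: 40.67
tool_pos: [0.6138, 0.206, 0.0144]
orientation: [-180.0, 0.0, -93.8]
force: [0.7, -0.3, 0.6]
opening: 0.0656
clock: 41.33
tool_pos: [0.614, 0.2061, 0.0146]
orientation: [-179.9, 0.0, -93.8]
force: [0.9, 0.9, 3.9]
opening: 0.0558
now [614.  206.1  14.6] [-179.9    0.   -93.8] t 41.3 open 55.8 F [0.9 0.9 3.9] j [ 36.  29. -16.   0. -44. -40.]
613,205,113,-93.9 -> [ 0.011  0.009 -0.984] turn 0.0007
```

```bash
python3 -m creep '[[0,0,-0.05,0,50],[0,0,-0.12,0,50],[0,0,-0.22,0,50],[0,0,-0.34,0,50],[0,0,-0.46,0,50],[0,0,-0.58,0,50],[0,0,-0.7,0,50],[0,0,-0.76,0,50]]'
python3 -m creep '[[0,0,-0.05,0,50],[0,0,-0.12,0,50],[0,0,-0.2,-0.01,50],[0,0,-0.25,-0.025,50],[0,0,-0.25,-0.05,50],[0,0,-0.25,-0.075,50],[0,0,-0.25,-0.1,50],[0,0,-0.25,-0.12,50]]'
python3 - <<'E'
from h import *
s=shot("scene"); crop(s,180,60,360,240,4,"s19")
E
python3 plan.py
```

```text
clock: 42.0
tool_pos: [0.6143, 0.2063, 0.0928]
orientation: [-179.9, 0.1, -93.8]
force: [0.4, 0.5, -2.4]
opening: 0.0558
clock: 42.67
tool_pos: [0.6132, 0.2057, 0.1148]
orientation: [179.9, -0.0, -72.0]
force: [-0.0, 1.0, -4.0]
opening: 0.0556
now [613.2 205.6 114.8] [179.9  -0.  -71.7] t 42.7 open 55.9 F [-0.1 -0.6 -3. ] j [ 36.  23. -11.  -0. -56. -18.]
```

View pics/s19.png

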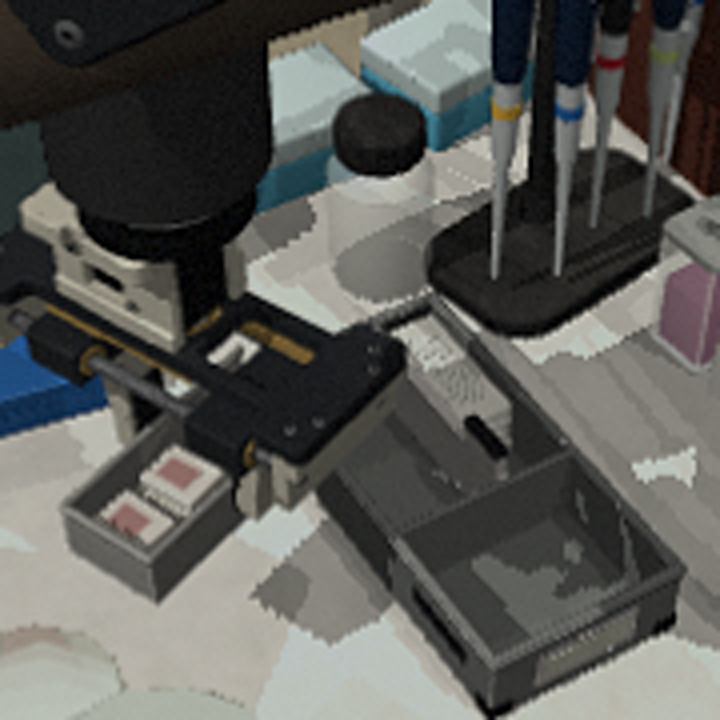

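```bash
python3 -m creep '[[0,0,0,-0.025,50],[0,0,0,-0.05,50],[0,0,0,-0.075,50],[0,0,0,-0.1,50],[0,0,0,-0.125,50],[0,0,0,-0.15,50],[0,0,0,-0.175,50],[0,0,0,-0.2,50]]'
python3 -m creep '[[0,0,0,-0.025,50],[0,0,0,-0.05,50],[0,0,0,-0.075,50],[0,0,0,-0.1,50],[0,0,0,-0.125,50],[0,0,0,-0.15,50],[0,0,0,-0.165,50],[0,0,0,-0.174,50]]'
python3 plan.py 560,150,115,-4.3 494,71,115,-4.3
python3 - <<'E'
from h import *
s=shot("scene"); crop(s,180,60,360,240,4,"s20")
E
```

```text
clock: 43.38
tool_pos: [0.6132, 0.2057, 0.1148]
orientation: [180.0, 0.0, -36.1]
force: [0.1, -1.0, -3.6]
opening: 0.0557
clock: 44.05
tool_pos: [0.6132, 0.2057, 0.1148]
orientation: [180.0, 0.0, -4.8]
force: [-0.7, -0.6, -1.7]
opening: 0.0558
now [613.2 205.7 114.8] [180.    0.   -4.8] t 44.0 open 55.8 F [-0.7 -0.6 -1.7] j [ 36.  23. -11.  -0. -56.  49.]
560,150,115,-4.3 -> [-0.484  0.6   -0.002] turn -0.0028
494,71,115,-4.3 -> [-0.599  0.837 -0.   ] turn 0.0
```

View pics/s20.png

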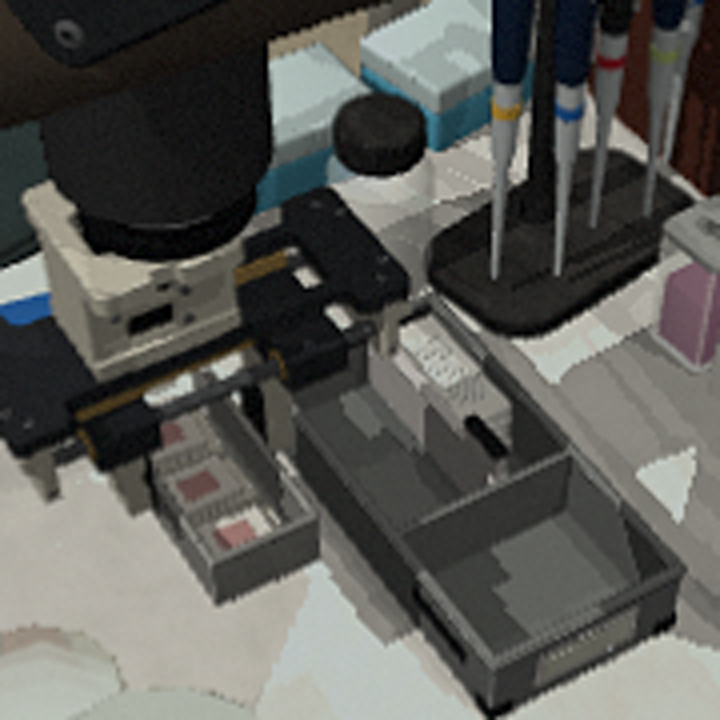

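```bash
python3 -m creep '[[-0.02,0.02,0,0,50],[-0.06,0.07,0,0,50],[-0.12,0.15,0,0,50],[-0.2,0.25,0,0,50],[-0.28,0.35,0,0,50],[-0.36,0.45,0,0,50],[-0.44,0.54,0,0,50],[-0.48,0.6,0,0,50]]'
python3 -m creep '[[-0.06,0.08,0,0,50],[-0.13,0.18,0,0,50],[-0.22,0.3,0,0,50],[-0.31,0.43,0,0,50],[-0.41,0.57,0,0,50],[-0.5,0.7,0,0,50],[-0.57,0.79,0,0,50],[-0.6,0.84,0,0,50]]'
python3 plan.py 494,71,78,-4.3 494,71,70,-4.3
python3 - <<'E'
from h import *
s=shot("scene"); crop(s,180,60,360,240,4,"s21")
t=shot("top"); crop(t,250,130,430,280,4,"t21")
E
```

```text
clock: 44.77
tool_pos: [0.5589, 0.1487, 0.1152]
orientation: [180.0, 0.0, -4.9]
force: [-0.2, 0.7, -2.3]
opening: 0.0559
clock: 45.43
tool_pos: [0.4924, 0.0703, 0.1152]
orientation: [-180.0, 0.0, -4.9]
force: [-0.0, -0.6, -3.3]
opening: 0.0559
now [492.4  70.3 115.2] [-180.     0.    -4.9] t 45.4 open 55.9 F [-0.  -0.6 -3.3] j [ 31.  10. -30.  -0. -50.  54.]
494,71,78,-4.3 -> [ 0.016 -0.008  0.372] turn -0.0034
494,71,70,-4.3 -> [ 0.   -0.    0.08] turn 0.0
```

View pics/s21.png

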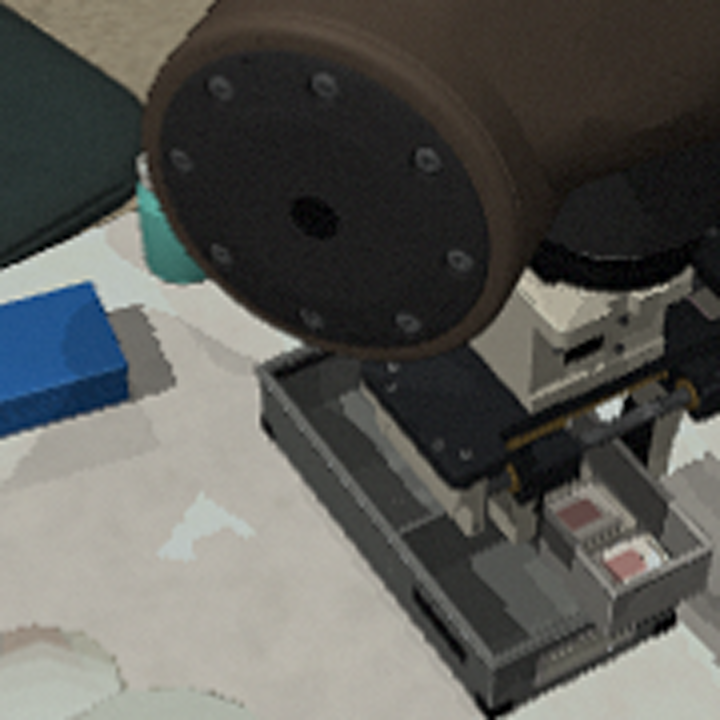

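View pics/t21.png

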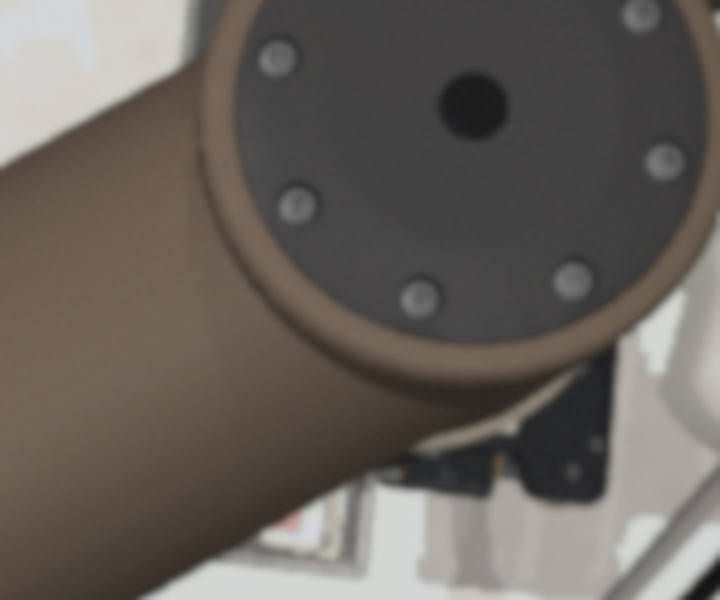

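```bash
python3 -m creep '[[0,0,0.03,0,50],[0.01,-0.01,0.08,0,50],[0.02,-0.01,0.14,-0.003,50],[0.02,-0.01,0.2,-0.003,50],[0.02,-0.01,0.26,-0.003,50],[0.02,-0.01,0.32,-0.003,50],[0.02,-0.01,0.36,-0.003,50],[0.02,-0.01,0.38,-0.003,50]]'
python3 -m creep '[[0,0,0.02,0,50],[0,0,0.04,0,50],[0,0,0.06,0,50],[0,0,0.08,0,50],[0,0,0.09,0,50],[0,0,0.1,0,50],[0,0,0.1,0,50],[0,0,0.1,0,50]]'
python3 plan.py 494,71,70,-4.3
```

```text
clock: 46.2
tool_pos: [0.4953, 0.0721, 0.076]
orientation: [180.0, 0.1, -4.3]
force: [0.2, -0.3, -2.7]
opening: 0.0555
clock: 46.87
tool_pos: [0.4958, 0.0723, 0.0671]
orientation: [-180.0, -0.0, -4.3]
force: [-0.2, -0.2, -2.3]
opening: 0.0557
now [495.8  72.3  67.1] [-180.    -0.    -4.3] t 46.9 open 55.7 F [-0.2 -0.2 -2.3] j [ 31.  14. -33.   0. -43.  55.]
494,71,70,-4.3 -> [-0.017  0.015 -0.029] turn -0.0001
```

```bash
python3 -m creep '[[-0.01,0.01,0,0,50],[-0.03,0.01,0,0,50],[-0.03,0.01,0.01,0,50],[-0.03,0.01,0.02,0,50],[-0.03,0.01,0.03,0,50],[-0.03,0.01,0.04,0,50],[-0.03,0.01,0.05,0,50],[-0.03,0.01,0.06,0,50]]'
python3 - <<'E'
from h import *
s=shot("scene"); crop(s,220,100,400,260,4,"s22")
E
```

```text
clock: 47.53
tool_pos: [0.4952, 0.0717, 0.0631]
orientation: [-180.0, -0.3, -4.2]
force: [3.2, -6.0, 13.0]
opening: 0.0556
```

View pics/s22.png

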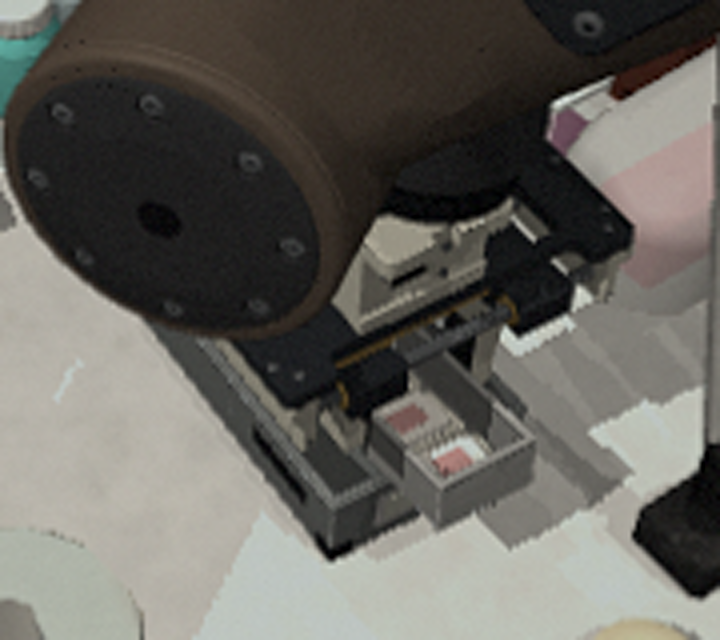

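```bash
python3 -m creep '[[0,0,0.01,0,50],[0,0,0.01,0,50],[0,0,0.02,0,50],[0,0,0.02,0,50],[0,0,0.03,0,50],[0,0,0.03,0,50],[0,0,0.03,0,50],[0,0,0.03,0,50]]'
python3 -m creep '[[0,0,0.01,0,50],[0,0,0.01,0,50],[0,0,0.02,0,50],[0,0,0.02,0,50],[0,0,0.03,0,50],[0,0,0.03,0,50],[0,0,0.03,0,50],[0,0,0.03,0,50]]'
python3 - <<'E'
from h import *
s=shot("scene"); crop(s,220,100,400,260,4,"s23")
E
```

```text
clock: 48.25
tool_pos: [0.4963, 0.0719, 0.0606]
orientation: [-179.9, -0.4, -4.2]
force: [5.2, -6.9, 11.3]
opening: 0.0552
clock: 48.92
tool_pos: [0.497, 0.0721, 0.0579]
orientation: [-179.9, -0.4, -4.2]
force: [7.2, -7.5, 12.7]
opening: 0.0558
```

View pics/s23.png

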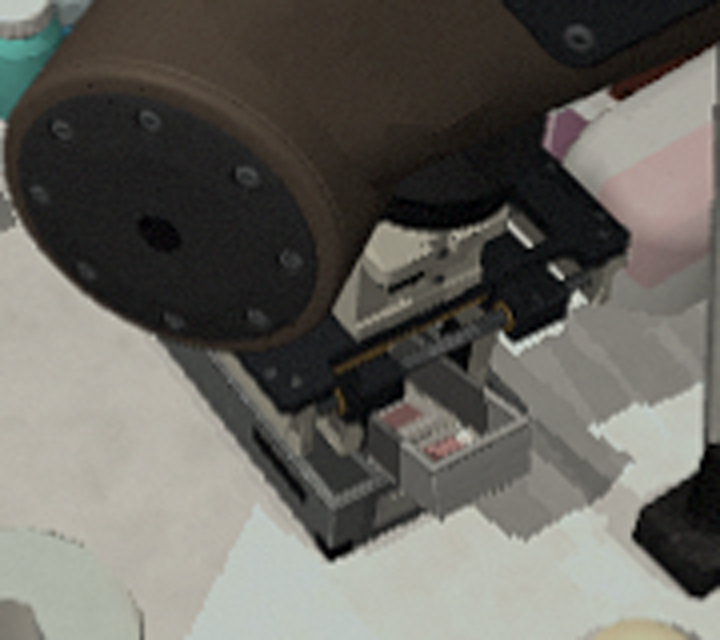

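```bash
python3 -m creep '[[0,0,0.01,0,50],[0,0,0.02,0,50],[0,0,0.02,0,50],[0,0,0.03,0,50],[0,0,0.03,0,50],[0,0,0.04,0,50],[0,0,0.04,0,50],[0,0,0.04,0,50]]'
python3 -m creep '[[0,0,0.01,0,50],[0,0,0.02,0,50],[0,0,0.02,0,50],[0,0,0.03,0,50],[0,0,0.03,0,50],[0,0,0.04,0,50],[0,0,0.04,0,50],[0,0,0.04,0,50]]'
python3 - <<'E'
from h import *
s=shot("scene"); crop(s,220,100,400,260,4,"s24")
E
```

```text
clock: 49.63
tool_pos: [0.4974, 0.0723, 0.054]
orientation: [-179.9, -0.5, -4.2]
force: [8.0, -7.9, 10.9]
opening: 0.056
clock: 50.3
tool_pos: [0.4974, 0.0723, 0.0499]
orientation: [-179.9, -0.5, -4.2]
force: [8.9, -7.6, 11.6]
opening: 0.0559
```

View pics/s24.png

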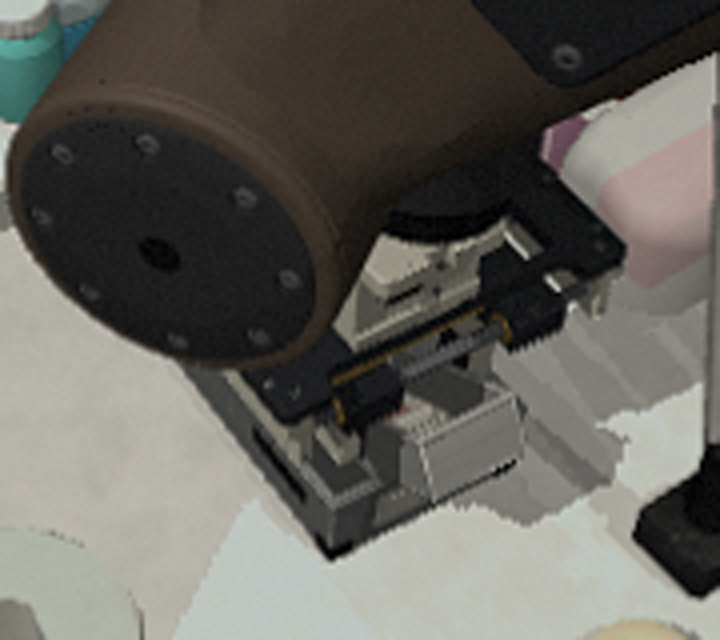

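```bash
python3 -m creep '[[0,0,0.01,0,50],[0,0,0.02,0,50],[0,0,0.03,0,50],[0,0,0.04,0,50],[0,0,0.04,0,50],[0,0,0.04,0,50],[0,0,0.04,0,50],[0,0,0.04,0,50]]'
python3 -m creep '[[0,0,-0.02,0,50],[0,0,-0.05,0,50],[0,0,-0.09,0,50],[0,0,-0.13,0,50],[0,0,-0.17,0,50],[0,0,-0.21,0,50],[0,0,-0.25,0,50],[0,0,-0.28,0,50]]'
python3 - <<'E'
from h import *
s=shot("scene"); crop(s,220,100,400,260,4,"s25")
t=shot("top"); crop(t,250,130,430,280,4,"t25")
E
```

```text
clock: 51.02
tool_pos: [0.4975, 0.0724, 0.0463]
orientation: [-179.9, -0.5, -4.2]
force: [6.3, -6.8, 15.1]
opening: 0.0555
clock: 51.68
tool_pos: [0.4927, 0.0716, 0.0715]
orientation: [-180.0, -0.0, -4.3]
force: [-0.5, -0.6, -2.2]
opening: 0.0558
```

View pics/s25.png

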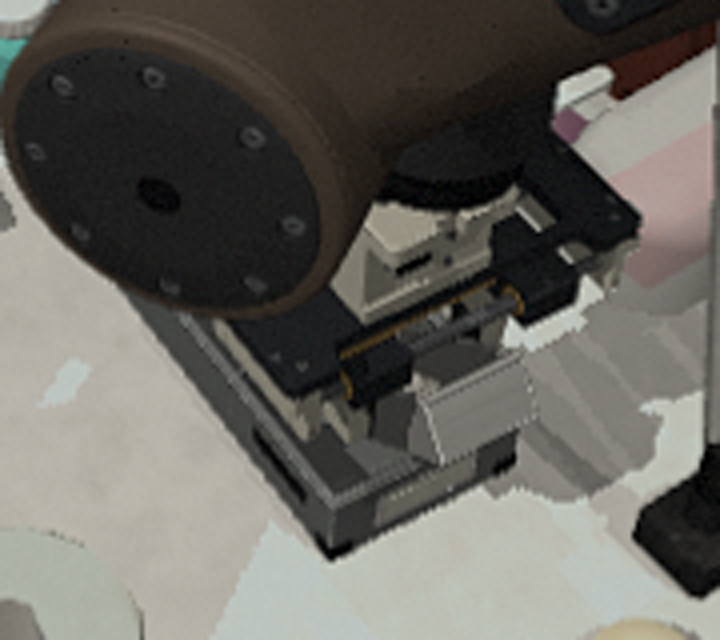

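```bash
python3 -m creep '[[0,0,-0.04,0,50],[0,0,-0.08,0,50],[0,0,-0.12,0,50],[0,0,-0.16,0,50],[0,0,-0.2,0,50],[0,0,-0.24,0,50],[0,0,-0.28,0,50],[0,0,-0.3,0,50]]'
python3 -m creep '[[0,0,-0.05,0,50],[0,0,-0.1,0,50],[0,0,-0.15,0,50],[0,0,-0.2,0,50],[0,0,-0.25,0,50],[0,0,-0.3,0,50],[0,0,-0.35,0,50],[0,0,-0.4,0,50]]'
python3 - <<'E'
from h import *
s=shot("scene"); crop(s,220,100,400,260,4,"s26")
t=shot("top"); crop(t,250,130,430,280,4,"t26")
E
python3 plan.py
```

```text
clock: 52.45
tool_pos: [0.4929, 0.0717, 0.1018]
orientation: [-180.0, -0.0, -4.3]
force: [0.4, 0.8, -1.9]
opening: 0.0561
clock: 53.12
tool_pos: [0.4927, 0.0716, 0.1416]
orientation: [-180.0, -0.0, -4.3]
force: [-0.3, 0.3, -1.3]
opening: 0.056
now [493.2  71.8 142.1] [-1.8e+02 -1.0e-01 -4.3e+00] t 53.2 open 55.7 F [ 0.2  0.5 -2.3] j [ 31.   8. -28.   0. -54.  55.]
```

View pics/s26.png

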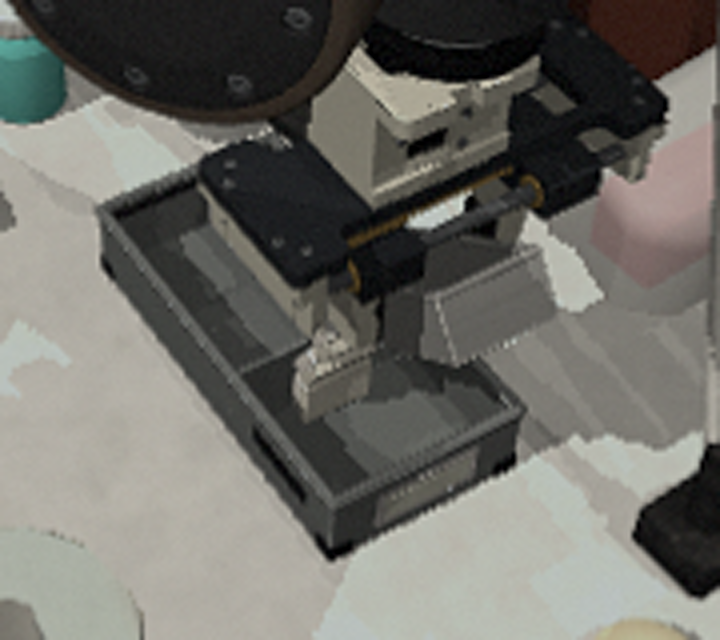

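```bash
python3 -m creep '[[0,0,-0.1,0,50],[0,0,-0.2,0,50],[0,0,-0.3,0,50],[0,0,-0.4,0,50],[0.1,-0.2,-0.4,0,50],[0.3,-0.4,-0.4,0,50],[0.5,-0.6,-0.4,0,50],[0.67,-0.78,-0.4,0,50]]'
python3 -m creep '[[0.2,-0.15,0,0.03,50],[0.4,-0.3,0,0.06,50],[0.55,-0.5,0,0.1,50],[0.55,-0.6,0,0.14,50],[0.55,-0.6,0,0.18,50],[0.55,-0.6,0,0.22,50],[0.55,-0.6,0,0.25,50],[0.55,-0.6,0,0.28,50]]'
python3 - <<'E'
from h import *
s=shot("scene"); crop(s,220,100,400,260,4,"s27")
t=shot("top"); crop(t,250,80,400,270,3,"t27")
E
python3 plan.py 613,205,180,-93.9
```

```text
clock: 53.88
tool_pos: [0.5668, 0.1454, 0.1824]
orientation: [-179.9, -0.1, -4.3]
force: [0.4, -0.0, -2.6]
opening: 0.0563
clock: 54.55
tool_pos: [0.6249, 0.2001, 0.1817]
orientation: [-180.0, -0.0, -55.0]
force: [-0.6, 0.5, -1.9]
opening: 0.056
now [624.9 200.1 181.8] [-180.    -0.   -54.8] t 54.6 open 55.4 F [-0.4 -0.6 -1.2] j [ 35.  20.  -5.   0. -64.   0.]
613,205,180,-93.9 -> [-0.109  0.068  0.018] turn 0.2171
```

View pics/s27.png

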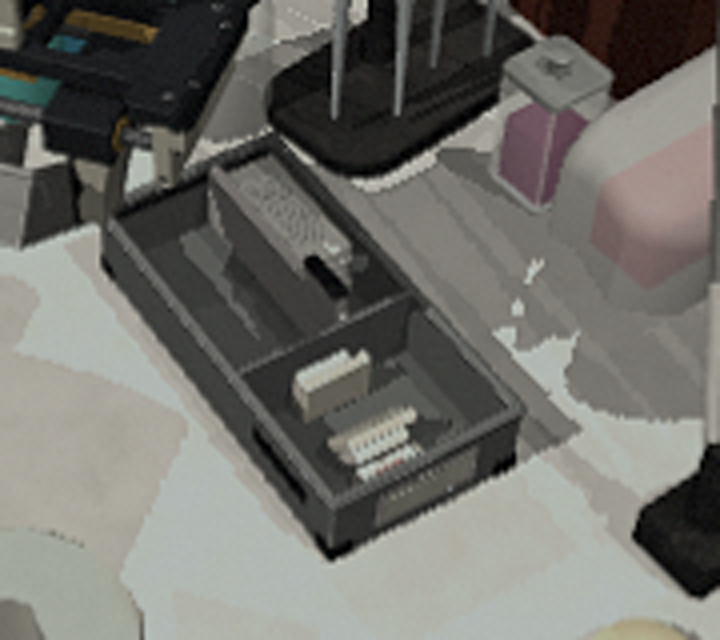

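View pics/t27.png

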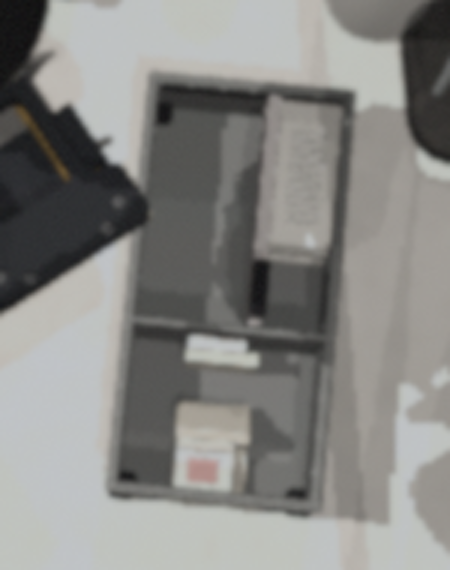

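```bash
python3 -m creep '[[-0.1,0.07,0,0.04,50],[-0.15,0.02,0,0.08,50],[-0.19,0.01,0,0.12,50],[-0.19,0.01,0,0.16,50],[-0.19,0.01,0,0.2,50],[-0.19,0.01,0,0.217,50],[-0.19,0.01,0,0.217,50],[-0.19,0.01,0,0.217,50]]'
python3 plan.py 613,215,70,-93.9
python3 - <<'E'
from h import *
s=shot("scene"); crop(s,180,80,360,240,4,"s28")
E
```

```text
clock: 55.32
tool_pos: [0.613, 0.2149, 0.1815]
orientation: [-180.0, 0.0, -93.5]
force: [-0.8, 0.2, -2.8]
opening: 0.0558
now [613.  214.9 181.5] [-180.     0.   -93.5] t 55.3 open 55.8 F [-0.8  0.2 -2.8] j [ 36.  20.  -6.   0. -64. -40.]
613,215,70,-93.9 -> [-1.000e-03  0.000e+00  1.115e+00] turn 0.0021
```

View pics/s28.png

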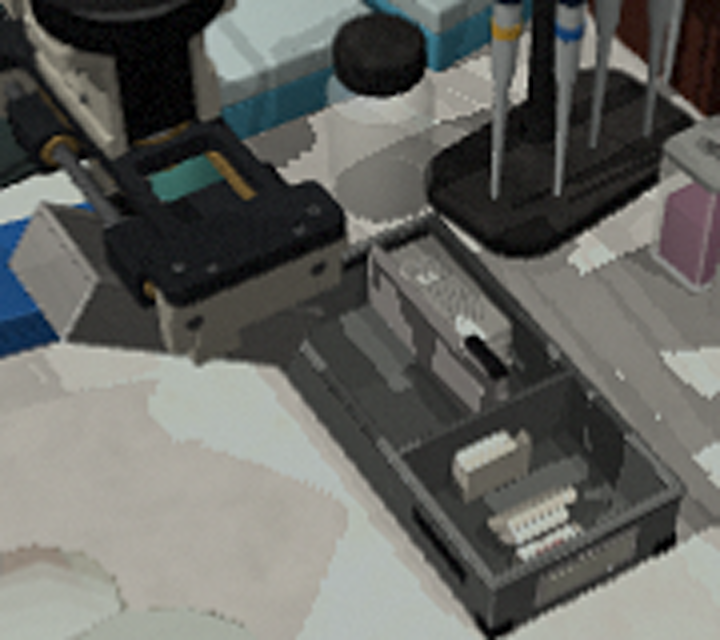

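```bash
python3 -m creep '[[0,0,0.3,0,50],[0,0,0.6,0,50],[0,0,0.8,0,50],[0,0,1,0,50],[0,0,1,0,50],[0,0,1,0,50],[0,0,1,0,50],[0,0,1,0,50]]'
python3 -m creep '[[0,0,0.04,0,50],[0,0,0.08,0,50],[0,0,0.12,0,50],[0,0,0.16,0,50],[0,0,0.2,0,50],[0,0,0.24,0,50],[0,0,0.28,0,50],[0,0,0.32,0,50]]'
python3 -m creep '[[0,0,0.02,0,50],[0,0,0.04,0,50],[0,0,0.06,0,50],[0,0,0.08,0,50],[0,0,0.1,0,50],[0,0,0.12,0,50],[0,0,0.14,0,50],[0,0,0.16,0,50]]'
python3 -m creep '[[0,0,0.02,0,50],[0,0,0.04,0,50],[0,0,0.06,0,50],[0,0,0.08,0,50],[0,0,0.1,0,50],[0,0,0.1,0,50],[0,0,0.1,0,50],[0,0,0.1,0,50]]'
python3 - <<'E'
from h import *
s=shot("scene"); crop(s,180,80,360,240,4,"s29")
E
```

```text
clock: 56.03
tool_pos: [0.614, 0.2155, 0.083]
orientation: [-179.9, 0.1, -93.7]
force: [0.8, -0.6, -2.4]
opening: 0.0555
clock: 56.7
tool_pos: [0.6129, 0.2149, 0.0485]
orientation: [180.0, -0.0, -93.8]
force: [-0.4, 0.3, -1.3]
opening: 0.0561
clock: 57.37
tool_pos: [0.6152, 0.2169, 0.0353]
orientation: [-179.7, 0.2, -93.7]
force: [0.2, 3.6, 7.4]
opening: 0.0556
clock: 58.03
tool_pos: [0.6138, 0.2154, 0.0238]
orientation: [-179.9, 0.1, -93.8]
force: [1.9, 2.4, 3.9]
opening: 0.0555
```

View pics/s29.png

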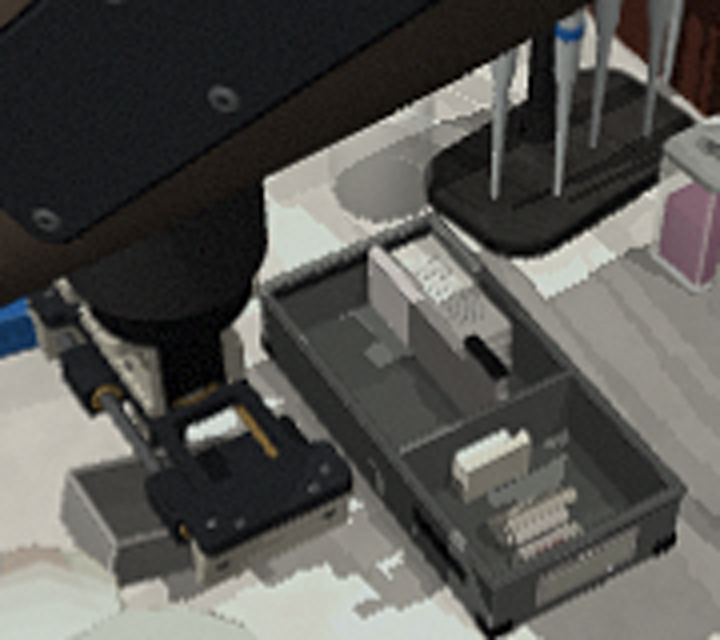

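```bash
python3 -m creep '[[0,0,0.02,0,50],[0,0,0.04,0,50],[0,0,0.05,0,50],[0,0,0.06,0,50],[0,0,0.07,0,50],[0,0,0.08,0,50],[0,0,0.09,0,50],[0,0,0.1,0,50]]'
python3 -m creep '[[0,0,0.01,0,50],[0,0,0.02,0,50],[0,0,0.02,0,50],[0,0,0.02,0,50],[0,0,0.02,0,50],[0,0,0.02,0,50],[0,0,0.02,0,50],[0,0,0.02,0,50]]'
python3 - <<'E'
from h import *
s=shot("scene"); crop(s,180,80,360,240,4,"s30")
E
```

```text
clock: 58.75
tool_pos: [0.6128, 0.2148, 0.0128]
orientation: [180.0, -0.0, -93.8]
force: [-0.2, 2.0, 3.7]
opening: 0.0556
clock: 59.42
tool_pos: [0.6127, 0.2146, 0.0108]
orientation: [180.0, -0.0, -93.8]
force: [0.2, 0.1, 0.1]
opening: 0.0556
```

View pics/s30.png

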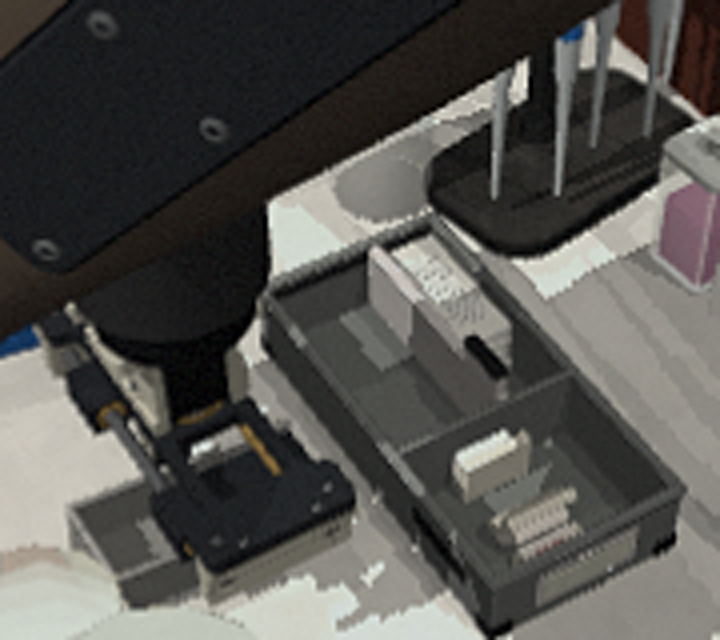

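```bash
python3 -m creep '[[0,0,0.01,0,50],[0,0,0.02,0,50],[0,0,0.03,0,50],[0,0,0.04,0,50],[0,0,0.04,0,50],[0,0,0.04,0,50],[0,0,0.04,0,50],[0,0,0.04,0,50]]'
python3 -m creep '[[0,0,0.01,0,50],[0,0,0.02,0,50],[0,0,0.03,0,50],[0,0,0.03,0,50],[0,0,0.03,0,50],[0,0,0.03,0,50],[0,0,0.03,0,50],[0,0,0.03,0,50]]'
python3 plan.py
```

```text
clock: 60.13
tool_pos: [0.613, 0.2148, 0.007]
orientation: [-180.0, -0.0, -93.8]
force: [0.4, 1.0, 1.4]
opening: 0.056
clock: 60.8
tool_pos: [0.6131, 0.215, 0.0048]
orientation: [-180.0, 0.0, -93.8]
force: [-1.5, 1.7, 7.9]
opening: 0.0559
now [613.1 215.    4.8] [-180.     0.   -93.8] t 60.8 open 55.9 F [-1.5  1.7  7.9] j [ 37.  30. -16.   0. -43. -40.]
```

```bash
python3 -m creep '[[0,0,0.01,0,50],[0,0,0.02,0,50],[0,0,0.02,0,50],[0,0,0.02,0,50],[0,0,0.02,0,50],[0,0,0.02,0,50],[0,0,0.02,0,50],[0,0,0.02,0,50]]'
python3 -m creep '[[0,0,0,0,56],[0,0,0,0,60],[0,0,0,0,66],[0,0,0,0,72],[0,0,0,0,78],[0,0,0,0,84],[0,0,0,0,87],[0,0,0,0,87]]'
python3 -m creep '[[0,0,-0.2,0,87],[0,0,-0.4,0,87],[0,0,-0.6,0,87],[0,0,-0.8,0,87],[0,0,-1,0,87],[0,0,-1,0,87],[0,0,-1,0,87],[0,0,-1,0,87]]'
python3 -m creep '[[0,0,-0.2,0,60],[0,0,-0.4,0,30],[0,0,-0.6,0,0],[0,0,-0.8,0,0],[-1,0,-0.8,0,0],[-1,0,-0.8,0,0],[-1,0,-0.8,0,0],[-1,0,-0.8,0,0]]'
python3 - <<'E'
from h import *
s=shot("scene","s31"); crop(s,180,80,360,240,4,"s31z")
t=shot("top","t31"); crop(t,190,90,390,260,4,"t31z"); crop(t,310,90,380,190,6,"t31s")
E
python3 plan.py
```

```text
clock: 61.47
tool_pos: [0.6131, 0.215, 0.0047]
orientation: [-179.9, 0.0, -93.8]
force: [-8.3, 0.6, 22.8]
opening: 0.0555
clock: 62.13
tool_pos: [0.6129, 0.2148, 0.0017]
orientation: [180.0, -0.0, -93.8]
force: [-0.0, -0.5, 0.4]
opening: 0.0863
clock: 62.8
tool_pos: [0.6125, 0.2147, 0.1016]
orientation: [180.0, -0.0, -93.8]
force: [-0.6, -0.3, -0.1]
opening: 0.087
clock: 63.47
tool_pos: [0.619, 0.3181, 0.1798]
orientation: [179.9, -0.1, -93.6]
force: [-0.3, -0.7, -0.4]
opening: 0.0393
now [618.7 315.  180.1] [ 1.799e+02 -1.000e-01 -9.370e+01] t 63.6 open 31.3 F [ 0.6 -1.2  0.1] j [ 43.  24.  -0.  -0. -66. -47.]
```

View pics/s31z.png

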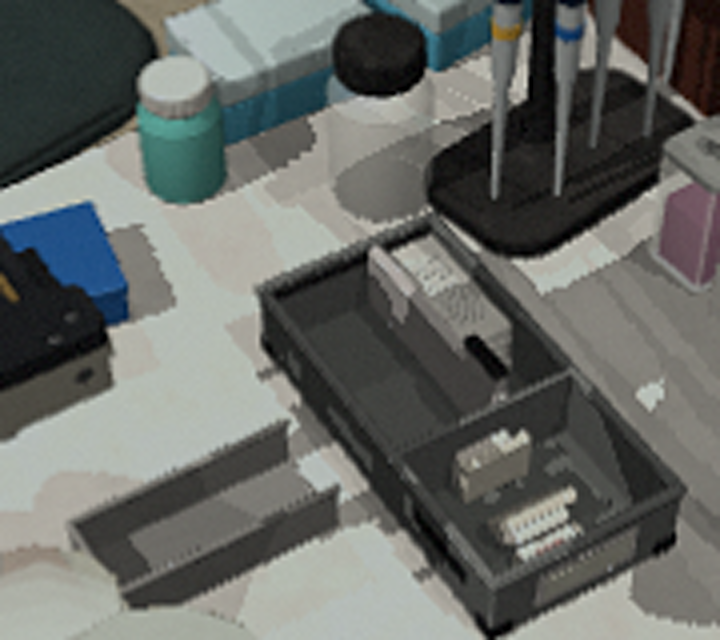

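View pics/t31z.png

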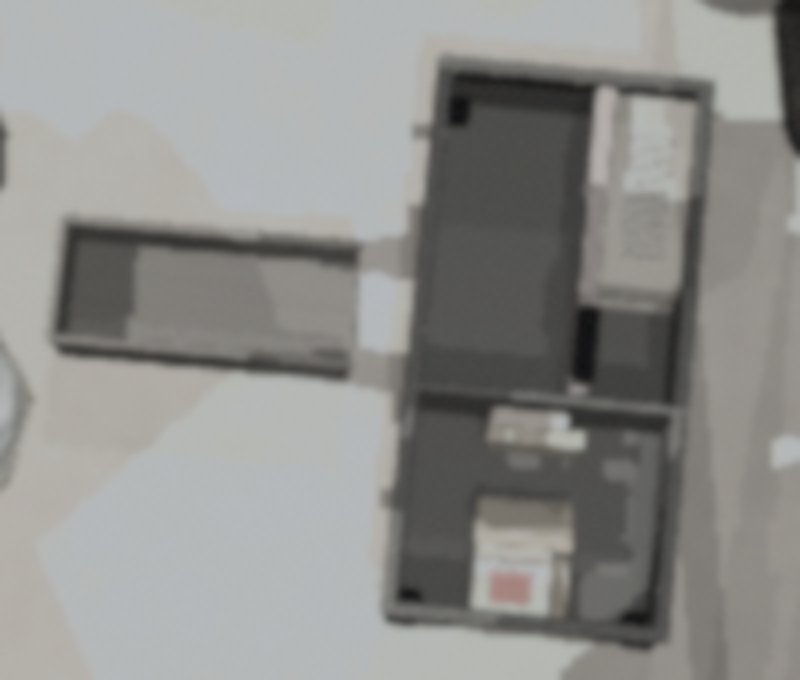

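View pics/t31s.png

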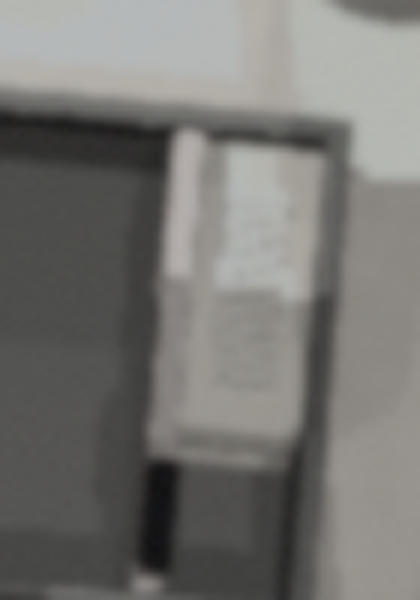

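```bash
cat > ov.py <<'E'
from h import *
import sys
def C2W(p,cx=.5875,cy=.0639,yaw=-4.3):
    p=np.atleast_2d(np.array(p,float)); a=np.radians(yaw); q=p.copy()
    q[:,0]=cx+np.cos(a)*p[:,0]-np.sin(a)*p[:,1]; q[:,1]=cy+np.sin(a)*p[:,0]+np.cos(a)*p[:,1]; return q
def box(x0,x1,y0,y1,z): return [(x0,y0,z),(x1,y0,z),(x1,y1,z),(x0,y1,z)]
def ov(cam,u0,v0,u1,v1,f,name):
    s=shot(cam); c=cv2.resize(s["img"][v0:v1,u0:u1],None,fx=f,fy=f,interpolation=cv2.INTER_CUBIC)
    c=cv2.convertScaleAbs(c,alpha=1.5)
    for b,col in [(box(.03,.116,-.054,-.018,.040),(0,255,0)),(box(.03,.116,-.054,-.018,.004),(0,255,255)),(box(-.02,.114,-.018,-.010,.050),(255,0,255)),(box(-.12,.12,-.058,.058,.052),(0,0,255)),(box(-.022,.116,-.054,.054,.052),(0,0,255)),(box(-.116,-.026,-.054,.054,.052),(0,0,255))]:
        p=(w2pix(s,C2W(b))-[u0,v0]+.5)*f-.5
        cv2.polylines(c,[p.round().astype(int)],True,col,1)
    cv2.imwrite(f"pics/{name}.png",c)
if __name__=="__main__":
    n=sys.argv[1]
    ov("top",280,95,380,260,3.5 if 0 else 3.6,n+"a"); ov("top",310,95,380,195,6,n+"c"); ov("scene",260,125,340,225,6,n+"b")
E
python3 ov.py o1
```

```text
(no output)
```

View pics/o1a.png

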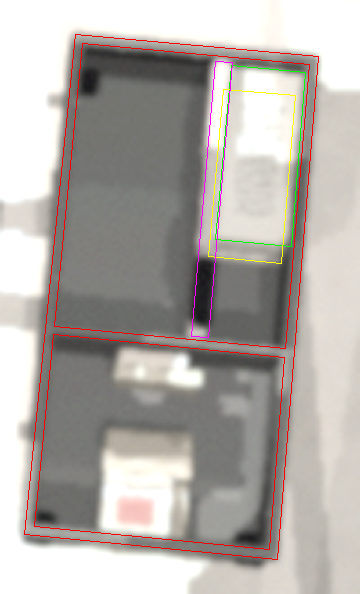

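View pics/o1c.png

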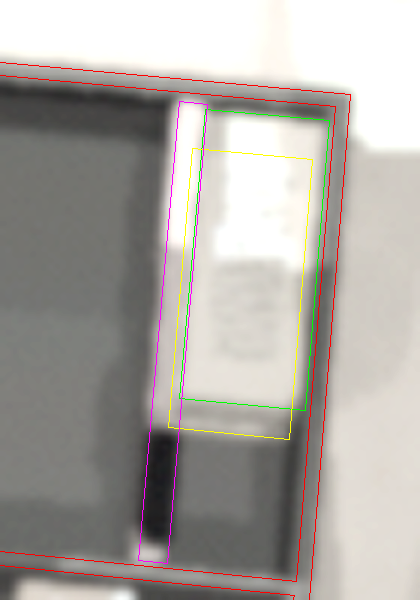

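View pics/o1b.png

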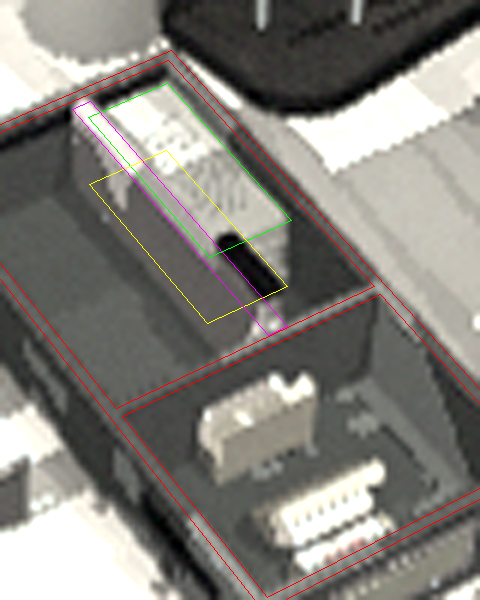

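Run:
```python
from ov import *
ims=[snapshot("top") for _ in range(3)]
s=ims[0]; g=np.mean([i["img"].astype(float).mean(2) for i in ims],0).astype(np.float32)
for x in (.10,.085,.06,.04):
    ys=np.arange(.062,-.0645,-.001)
    p=w2pix(s,C2W([(x,y,.051) for y in ys])).astype(np.float32)
    v=cv2.remap(g,p[:,0].reshape(1,-1),p[:,1].reshape(1,-1),cv2.INTER_LINEAR)[0]
    print("x",x); print(" ".join(f"{int(y*1000)}:{int(q)}" for y,q in zip(ys,v) if y>.045 or y<.0))
print("x profile")
for y in (-.03,-.036,-.045):
    xs=np.arange(.124,.085,-.001); 
    p=w2pix(s,C2W([(x,y,.040) for x in xs])).astype(np.float32)
    v=cv2.remap(g,p[:,0].reshape(1,-1),p[:,1].reshape(1,-1),cv2.INTER_LINEAR)[0]
    print("y",y," ".join(f"{int(round(x*1000))}:{int(q)}" for x,q in zip(xs,v)))
    xs=np.arange(.040,-.03,-.001); 
    p=w2pix(s,C2W([(x,y,.040) for x in xs])).astype(np.float32)
    v=cv2.remap(g,p[:,0].reshape(1,-1),p[:,1].reshape(1,-1),cv2.INTER_LINEAR)[0]
    print("   near"," ".join(f"{int(round(x*1000))}:{int(q)}" for x,q in zip(xs,v)))
```

```text
x 0.1
62:157 61:138 60:117 59:98 57:83 56:77 55:71 54:65 53:53 52:40 51:29 50:23 49:20 48:20 47:21 46:23 45:29 0:58 -1:57 -2:56 -3:55 -4:56 -5:56 -6:63 -7:75 -8:100 -9:126 -10:151 -11:164 -12:172 -13:172 -14:170 -15:165 -16:156 -17:144 -18:138 -19:135 -20:136 -21:138 -22:140 -23:146 -24:153 -25:164 -26:173 -27:178 -28:180 -29:180 -30:180 -31:179 -32:179 -33:179 -34:179 -35:179 -36:179 -37:177 -38:176 -39:173 -40:169 -41:166 -42:163 -43:160 -44:159 -45:158 -46:157 -47:156 -48:155 -49:150 -50:142 -51:130 -52:118 -53:107 -54:102 -55:98 -56:94 -57:95 -58:100 -59:111 -60:121 -61:127 -62:130 -63:131 -64:132
x 0.085
62:144 61:124 60:107 59:89 57:82 56:78 55:78 54:77 53:76 52:76 51:75 50:75 49:76 48:76 47:76 46:75 45:76 0:65 -1:63 -2:63 -3:63 -4:63 -5:65 -6:72 -7:89 -8:114 -9:138 -10:159 -11:167 -12:172 -13:172 -14:170 -15:166 -16:157 -17:150 -18:146 -19:144 -20:145 -21:145 -22:146 -23:147 -24:150 -25:156 -26:162 -27:169 -28:172 -29:174 -30:174 -31:175 -32:175 -33:175 -34:174 -35:173 -36:171 -37:169 -38:169 -39:169 -40:168 -41:166 -42:165 -43:164 -44:164 -45:164 -46:164 -47:164 -48:162 -49:1
[... 2915 characters left out ...]
57 117:71 116:87 115:111 114:130 113:144 112:152 111:156 110:157 109:158 108:158 107:158 106:158 105:159 104:159 103:160 102:161 101:161 100:162 99:161 98:159 97:157 96:156 95:158 94:160 93:163 92:165 91:166 90:165 89:164 88:163 87:164 86:164
   near 40:148 39:148 38:148 37:148 36:148 35:147 34:147 33:145 32:141 31:135 30:127 29:118 28:113 27:107 26:104 25:101 24:101 23:100 22:97 21:89 20:80 19:72 18:66 17:64 16:63 15:63 14:63 13:63 12:63 11:63 10:63 9:63 8:63 7:63 6:63 5:64 4:64 3:64 2:64 1:64 0:64 -1:64 -2:63 -3:63 -4:63 -5:63 -6:63 -7:64 -8:64 -9:64 -10:64 -11:64 -12:64 -13:64 -14:64 -15:64 -16:65 -17:71 -18:79 -19:91 -20:102 -21:102 -22:98 -23:85 -24:71 -25:58 -26:51 -27:47 -28:46 -29:48
```

The tray sits flat, empty and upright on the bench. All three blocks are in the near bay. The stack looks nearly flush, so I'll re-tap it along x inside the channel and then press the follower again.

```bash
python3 plan.py 610,220,180,-94.3 600,125,180,-94.3 588,28,150,-94.3 588,28,60,-94.3 588,28,9,-94.3
```

```text
now [619.7 313.7 182.2] [-180.    -0.   -93.8] t 63.9 open 7.3 F [ 0.6  0.2 -0.1] j [ 43.  24.  -0.   0. -66. -47.]
610,220,180,-94.3 -> [0.942 0.034 0.022] turn 0.0026
600,125,180,-94.3 -> [ 0.955  0.028 -0.   ] turn 0.0
588,28,150,-94.3 -> [0.976 0.047 0.3  ] turn 0.0
588,28,60,-94.3 -> [-0.   0.   0.9] turn 0.0
588,28,9,-94.3 -> [-0.    0.    0.51] turn 0.0
```

```bash
python3 -m creep '[[0.3,0.01,0,0,0],[0.6,0.02,0,0,0],[0.94,0.03,0.02,0.003,0],[0.94,0.03,0.02,0.003,0],[0.94,0.03,0.02,0.003,0],[0.94,0.03,0.02,0.003,0],[0.94,0.03,0.02,0.003,0],[0.94,0.03,0.02,0.003,0]]'
python3 -m creep '[[0.3,0.01,0,0,0],[0.6,0.02,0,0,0],[0.95,0.03,0,0,0],[0.95,0.03,0,0,0],[0.95,0.03,0,0,0],[0.95,0.03,0,0,0],[0.95,0.03,0,0,0],[0.95,0.03,0,0,0]]'
python3 -m creep '[[0.3,0.01,0,0,0],[0.6,0.02,0.1,0,0],[0.98,0.05,0.3,0,0],[0.98,0.05,0.3,0,0],[0.98,0.05,0.3,0,0],[0.98,0.05,0.3,0,0],[0.98,0.05,0.3,0,0],[0.98,0.05,0.3,0,0]]'
python3 plan.py 588,28,75,-94.3
```

```text
clock: 64.53
tool_pos: [0.6104, 0.2218, 0.18]
orientation: [-180.0, 0.0, -94.3]
force: [-0.4, -0.5, 0.3]
opening: 0.0002
clock: 65.2
tool_pos: [0.6003, 0.1277, 0.1799]
orientation: [180.0, -0.0, -94.3]
force: [-0.1, -0.4, 0.7]
opening: 0.0006
clock: 65.87
tool_pos: [0.5885, 0.0305, 0.1506]
orientation: [-179.9, 0.0, -94.2]
force: [-0.1, 0.6, 0.0]
opening: 0.0004
now [588.5  30.5 150.6] [-179.9    0.   -94.2] t 65.9 open 0.4 F [-0.1  0.6  0. ] j [ 22.  16. -16.   0. -58. -26.]
588,28,75,-94.3 -> [0.025 0.003 0.756] turn 0.0003
```

```bash
python3 -m creep '[[0.02,0,0.2,0,0],[0.02,0,0.4,0,0],[0.02,0,0.6,0,0],[0.02,0,0.75,0,0],[0.02,0,0.75,0,0],[0.02,0,0.75,0,0],[0.02,0,0.75,0,0],[0.02,0,0.75,0,0]]'
python3 ov.py o2; python3 plan.py 588,28,9,-94.3
```

```text
clock: 66.53
tool_pos: [0.5886, 0.0278, 0.0765]
orientation: [-179.9, 0.0, -94.3]
force: [0.1, -0.2, 0.8]
opening: 0.0003
now [588.2  27.5  76.1] [-179.9    0.   -94.3] t 66.7 open 0.4 F [-1.1 -1.1  1.7] j [ 22.  20. -21.   0. -48. -26.]
588,28,9,-94.3 -> [-0.005  0.003  0.671] turn -0.0001
```

View pics/o2b.png

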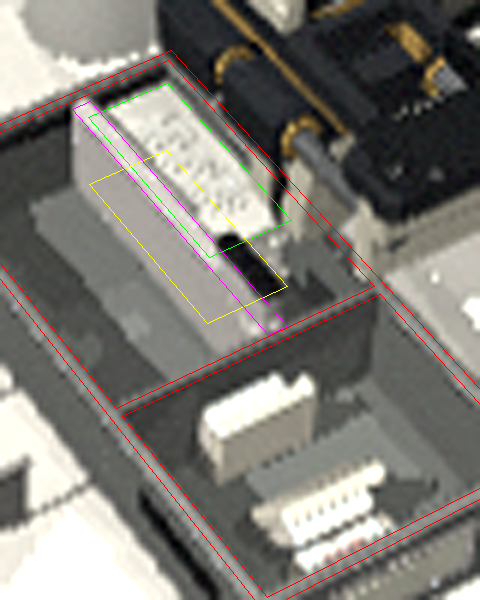

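View pics/o2a.png

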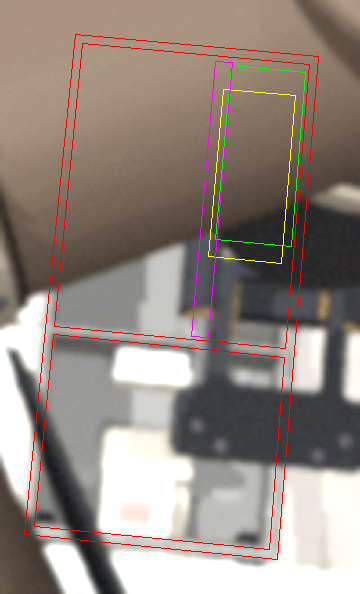

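```bash
python3 -m creep '[[0,0,0.1,0,0],[0,0,0.2,0,0],[0,0,0.28,0,0],[0,0,0.35,0,0],[0,0,0.42,0,0],[0,0,0.42,0,0],[0,0,0.42,0,0],[0,0,0.42,0,0]]'
python3 -m creep '[[0,0,0.03,0,0],[0,0,0.06,0,0],[0,0,0.1,0,0],[0,0,0.14,0,0],[0,0,0.18,0,0],[0,0,0.21,0,0],[0,0,0.24,0,0],[0,0,0.25,0,0]]'
python3 plan.py 588,28,9,-94.3
```

```text
clock: 67.35
tool_pos: [0.5878, 0.0272, 0.0331]
orientation: [-180.0, -0.0, -94.3]
force: [0.6, 0.0, 1.1]
opening: 0.0003
clock: 68.02
tool_pos: [0.5873, 0.0271, 0.0074]
orientation: [180.0, -0.0, -94.3]
force: [-0.7, -0.3, -0.0]
opening: 0.0006
now [587.3  27.1   7.4] [180.   -0.  -94.3] t 68.0 open 0.6 F [-0.7 -0.3 -0. ] j [ 22.  26. -25.  -0. -40. -26.]
588,28,9,-94.3 -> [-0.009 -0.006 -0.016] turn -0.0002
```

```bash
python3 -m creep '[[0,-0.01,0,0,0],[0,-0.02,0,0,0],[0,-0.03,0,0,0],[0,-0.04,0,0,0],[0,-0.05,0,0,0],[0,-0.05,0,0,0],[0,-0.05,0,0,0],[0,-0.05,0,0,0]]'
python3 -m creep '[[0,-0.01,0,0,0],[0,-0.02,0,0,0],[0,-0.02,0,0,0],[0,-0.02,0,0,0],[0,-0.02,0,0,0],[0,-0.02,0,0,0],[0,-0.02,0,0,0],[0,-0.02,0,0,0]]'
```

```text
clock: 68.68
tool_pos: [0.5927, 0.0269, 0.0081]
orientation: [-180.0, 0.0, -94.3]
force: [-0.4, -0.2, -1.1]
opening: 0.0007
clock: 69.35
tool_pos: [0.5946, 0.0267, 0.0081]
orientation: [180.0, -0.0, -94.3]
force: [-1.2, 0.0, -0.2]
opening: 0.0004
```

```bash
python3 -m creep '[[0,-0.01,0,0,0],[0,-0.02,0,0,0],[0,-0.02,0,0,0],[0,-0.02,0,0,0],[0,-0.02,0,0,0],[0,-0.02,0,0,0],[0,-0.02,0,0,0],[0,-0.02,0,0,0]]'
python3 -m creep '[[0,-0.01,0,0,0],[0,-0.02,0,0,0],[0,-0.02,0,0,0],[0,-0.02,0,0,0],[0,-0.02,0,0,0],[0,-0.02,0,0,0],[0,-0.02,0,0,0],[0,-0.02,0,0,0]]'
```

```text
clock: 70.02
tool_pos: [0.5966, 0.0266, 0.0081]
orientation: [-180.0, 0.0, -94.3]
force: [0.2, -0.4, 0.0]
opening: 0.0006
clock: 70.68
tool_pos: [0.5984, 0.0264, 0.008]
orientation: [180.0, -0.0, -94.3]
force: [-2.8, 0.7, 0.7]
opening: 0.0004
```

```bash
python3 -m creep '[[0,-0.01,0,0,0],[0,-0.02,0,0,0],[0,-0.02,0,0,0],[0,-0.02,0,0,0],[0,-0.02,0,0,0],[0,-0.02,0,0,0],[0,-0.02,0,0,0],[0,-0.02,0,0,0]]'
python3 -m creep '[[0,-0.01,0,0,0],[0,-0.02,0,0,0],[0,-0.02,0,0,0],[0,-0.02,0,0,0],[0,-0.02,0,0,0],[0,-0.02,0,0,0],[0,-0.02,0,0,0],[0,-0.02,0,0,0]]'
```

```text
clock: 71.35
tool_pos: [0.5985, 0.0263, 0.0079]
orientation: [179.8, -0.0, -94.3]
force: [-9.0, 3.5, 8.0]
opening: 0.0006
clock: 72.02
tool_pos: [0.5986, 0.0262, 0.0079]
orientation: [179.6, -0.1, -94.4]
force: [-17.6, 8.0, 13.1]
opening: 0.0008
```

```bash
python3 -m creep '[[0,0.04,0,0,0],[0,0.08,0,0,0],[0,0.08,-0.2,0,0],[0,0.08,-0.5,0,0],[0,0.08,-0.8,0,0],[0,0.08,-0.9,0,0],[0,0.08,-0.9,0,0],[0,0.08,-0.9,0,0]]'
python3 plan.py 585,88,98,-94.3 585,88,57,-94.3 584,75,57,-94.3; python3 ov.py o3
```

```text
clock: 72.68
tool_pos: [0.5952, 0.0269, 0.0986]
orientation: [-179.9, 0.1, -94.3]
force: [-0.4, 0.1, -0.7]
opening: 0.0002
now [595.2  26.9  98.6] [-1.799e+02  1.000e-01 -9.430e+01] t 72.7 open 0.2 F [-0.4  0.1 -0.7] j [ 21.  20. -19.  -0. -51. -26.]
585,88,98,-94.3 -> [-0.602  0.148  0.006] turn -0.0002
585,88,57,-94.3 -> [-0.    0.    0.41] turn 0.0
584,75,57,-94.3 -> [ 0.13  0.   -0.  ] turn 0.0
```

View pics/o3b.png

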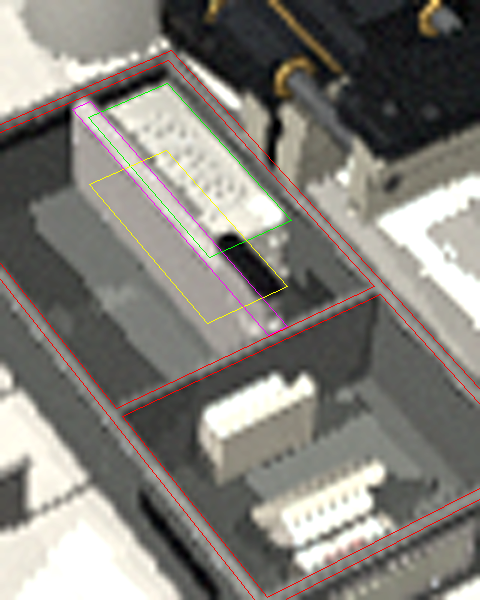

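```bash
python3 -m creep '[[-0.3,0.05,0,0,0],[-0.6,0.15,0,0,0],[-0.6,0.15,0.1,0,0],[-0.6,0.15,0.2,0,0],[-0.6,0.15,0.3,0,0],[-0.6,0.15,0.41,0,0],[-0.6,0.15,0.41,0,0],[-0.6,0.15,0.41,0,0]]'
python3 -m creep '[[0.03,0,0,0,0],[0.06,0,0,0,0],[0.09,0,0,0,0],[0.12,0,0,0,0],[0.14,0,0,0,0],[0.16,0,0,0,0],[0.16,0,0,0,0],[0.16,0,0,0,0]]'
python3 plan.py
```

```text
clock: 73.5
tool_pos: [0.5836, 0.0865, 0.0557]
orientation: [179.9, -0.1, -94.4]
force: [0.1, 0.1, 0.3]
opening: 0.0006
clock: 74.17
tool_pos: [0.583, 0.0716, 0.0572]
orientation: [-180.0, 0.0, -94.3]
force: [-0.4, 0.8, -0.6]
opening: 0.0004
now [583.   71.6  57.2] [-180.     0.   -94.3] t 74.2 open 0.4 F [-0.4  0.8 -0.6] j [ 26.  22. -22.   0. -46. -30.]
```

```bash
python3 -m creep '[[0.02,0,0,0,0],[0.04,0,0,0,0],[0.06,0,0,0,0],[0.06,0,0,0,0],[0.06,0,0,0,0],[0.06,0,0,0,0],[0.06,0,0,0,0],[0.06,0,0,0,0]]'
python3 -m creep '[[0.01,0,0,0,0],[0.02,0,0,0,0],[0.02,0,0,0,0],[0.02,0,0,0,0],[0.02,0,0,0,0],[0.02,0,0,0,0],[0.02,0,0,0,0],[0.02,0,0,0,0]]'
python3 -m creep '[[0.01,0,0,0,0],[0.02,0,0,0,0],[0.02,0,0,0,0],[0.02,0,0,0,0],[0.02,0,0,0,0],[0.02,0,0,0,0],[0.02,0,0,0,0],[0.02,0,0,0,0]]'
```

```text
clock: 74.83
tool_pos: [0.5826, 0.0664, 0.0571]
orientation: [-180.0, 0.1, -94.3]
force: [-0.6, 4.8, -0.7]
opening: 0.0001
clock: 75.5
tool_pos: [0.5827, 0.0662, 0.0571]
orientation: [-179.9, 0.2, -94.3]
force: [-3.8, 14.1, -0.1]
opening: 0.0005
clock: 76.17
tool_pos: [0.5827, 0.066, 0.0572]
orientation: [-179.9, 0.3, -94.3]
force: [-5.1, 23.1, 0.4]
opening: 0.0003
```

Contact was firm. The image and the touch both suggest the follower sits about 1.5 mm short of its squared position. I'll touch the right wall with the same finger face as a reference.

```bash
python3 -m creep '[[-0.05,0,0,0,0],[-0.1,0,0,0,0],[-0.1,0,-0.3,0,0],[-0.1,0,-0.4,0,0],[-0.1,0,-0.4,0,0],[-0.1,0,-0.4,0,0],[-0.1,0,-0.4,0,0],[-0.1,0,-0.4,0,0]]'
python3 plan.py 588,28,96,-94.3 588,28,25,-94.3
```

```text
clock: 76.83
tool_pos: [0.5824, 0.0712, 0.0962]
orientation: [179.9, -0.0, -94.4]
force: [0.1, -0.7, -0.2]
opening: 0.0009
now [582.4  71.2  96.2] [179.9  -0.  -94.4] t 76.8 open 0.9 F [ 0.1 -0.7 -0.2] j [ 26.  19. -20.  -0. -51. -30.]
588,28,96,-94.3 -> [ 0.427 -0.088  0.002] turn -0.0003
588,28,25,-94.3 -> [-0.    0.    0.71] turn 0.0
```

```bash
python3 -m creep '[[0.2,-0.04,0,0,0],[0.43,-0.09,0,0,0],[0.43,-0.09,0,0,0],[0.43,-0.09,0.15,0,0],[0.43,-0.09,0.3,0,0],[0.43,-0.09,0.45,0,0],[0.43,-0.09,0.6,0,0],[0.43,-0.09,0.7,0,0]]'
python3 -m creep '[[0.01,0,0,0,0],[0.02,0,0,0,0],[0.03,0,0,0,0],[0.04,0,0,0,0],[0.05,0,0,0,0],[0.05,0,0,0,0],[0.05,0,0,0,0],[0.05,0,0,0,0]]'
python3 -m creep '[[0.01,0,0,0,0],[0.02,0,0,0,0],[0.02,0,0,0,0],[0.02,0,0,0,0],[0.02,0,0,0,0],[0.02,0,0,0,0],[0.02,0,0,0,0],[0.02,0,0,0,0]]'
python3 -m creep '[[0.01,0,0,0,0],[0.02,0,0,0,0],[0.02,0,0,0,0],[0.02,0,0,0,0],[0.02,0,0,0,0],[0.02,0,0,0,0],[0.02,0,0,0,0],[0.02,0,0,0,0]]'
```

```text
clock: 77.5
tool_pos: [0.5877, 0.0278, 0.025]
orientation: [179.9, -0.1, -94.4]
force: [0.3, 0.2, -0.0]
opening: 0.0002
clock: 78.17
tool_pos: [0.5885, 0.0232, 0.0274]
orientation: [-180.0, 0.0, -94.3]
force: [0.9, 0.7, 0.0]
opening: 0.0005
clock: 78.83
tool_pos: [0.5884, 0.022, 0.0272]
orientation: [-180.0, 0.1, -94.3]
force: [-0.6, 5.1, 1.2]
opening: 0.0004
clock: 79.5
tool_pos: [0.5884, 0.0219, 0.0273]
orientation: [-179.9, 0.2, -94.3]
force: [-3.5, 15.4, 3.2]
opening: 0.0
```

Wall contact minus tab contact is 43.6 mm, against 44.0 expected, so the follower is at about 0.0636 and the stack is clamped. I'll retreat for a last look.

```bash
python3 -m creep '[[-0.05,0,0,0,0],[-0.09,0,0,0,0],[-0.09,0,-0.2,0,0],[-0.09,0,-0.5,0,0],[-0.09,0,-0.8,0,0],[-0.09,0,-1,0,0],[-0.09,0,-1,0,0],[-0.09,0,-1,0,0]]'
python3 -m creep '[[-0.3,0,-0.3,0,0],[-0.6,0,-0.6,0,0],[-1,0,-0.8,0,0],[-1,0,-0.8,0,0],[-1,0,-0.8,0,0],[-1,0,-0.8,0,0],[-1,0,-0.8,0,0],[-1,0,-0.8,0,0]]'
python3 -m creep '[[-0.3,0,0,0,0],[-0.6,0,0,0,0],[-1,0,0,0,0],[-1,0,0,0,0],[-1,0,0,0,0],[-1,0,0,0,0],[-1,0,0,0,0],[-1,0,0,0,0]]'
python3 -m creep '[[-0.3,0,0,0,0],[-0.6,0,0,0,0],[-1,0,0,0,0],[-1,0,0,0,0],[-1,0,0,0,0],[-1,0,0,0,0],[-1,0,0,0,0],[-1,0,0,0,0]]'
python3 ov.py o4
python3 - <<'E'
from h import *
shot("scene","s40");shot("top","t40")
E
```

```text
clock: 80.17
tool_pos: [0.5894, 0.0282, 0.1284]
orientation: [-179.9, 0.1, -94.3]
force: [-0.1, -0.5, -0.0]
opening: 0.0004
clock: 80.83
tool_pos: [0.5956, 0.1265, 0.2055]
orientation: [179.9, -0.1, -94.4]
force: [-0.3, -0.2, -0.1]
opening: 0.0004
clock: 81.5
tool_pos: [0.6038, 0.2263, 0.207]
orientation: [180.0, -0.0, -94.4]
force: [0.5, 0.2, -0.3]
opening: 0.0001
clock: 82.17
tool_pos: [0.6115, 0.3261, 0.2074]
orientation: [-180.0, 0.0, -94.4]
force: [0.3, -1.2, -0.1]
opening: 0.0004
```

View pics/s40.png

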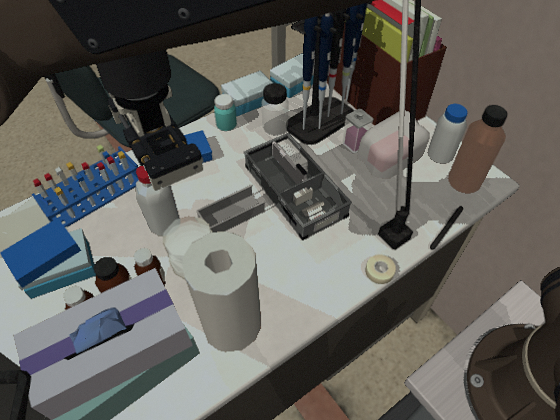

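View pics/o4c.png

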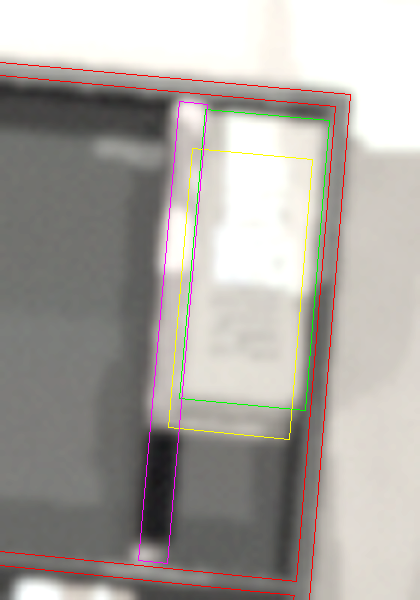

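View pics/o4b.png

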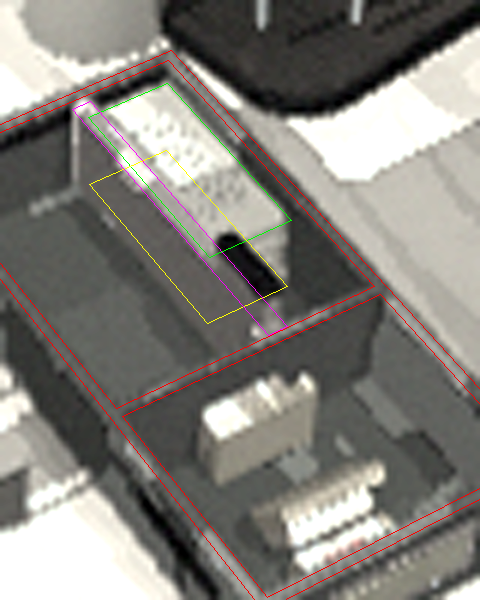

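View pics/t40.png

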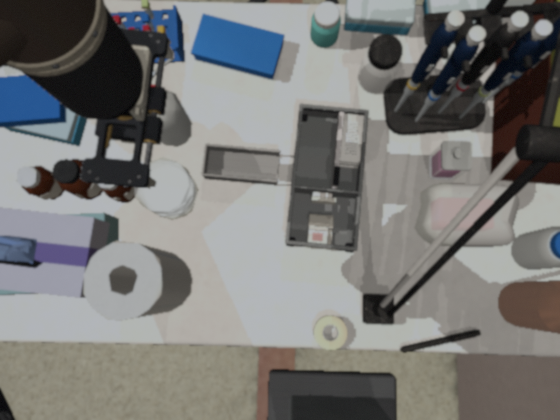

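```bash
python3 -m creep '[[0.1,0,-0.2,0,0],[0.3,0,-0.4,0,0],[0.6,0,-0.7,0,0],[0.8,0,-1,0,0],[0.8,0,-1,0,0],[0.8,0,-1,0,0],[0.8,0,-1,0,0],[0.8,0,-1,0,0]]'
python3 -m creep '[[0,0,0,0,0],[0,0,0,0,0],[0,0,0,0,0],[0,0,0,0,0],[0,0,0,0,0],[0,0,0,0,0],[0,0,0,0,0],[0,0,0,0,0]]'
python3 - <<'E'
from h import *
s=shot("scene"); crop(s,180,110,360,260,4,"s41")
E
```

```text
clock: 83.08
tool_pos: [0.6049, 0.2476, 0.3059]
orientation: [179.9, -0.0, -94.3]
force: [-0.2, 0.3, -0.5]
opening: 0.0003
clock: 83.75
tool_pos: [0.6053, 0.2475, 0.3071]
orientation: [180.0, -0.0, -94.3]
force: [-0.7, 0.7, 0.9]
opening: 0.0006
```

View pics/s41.png

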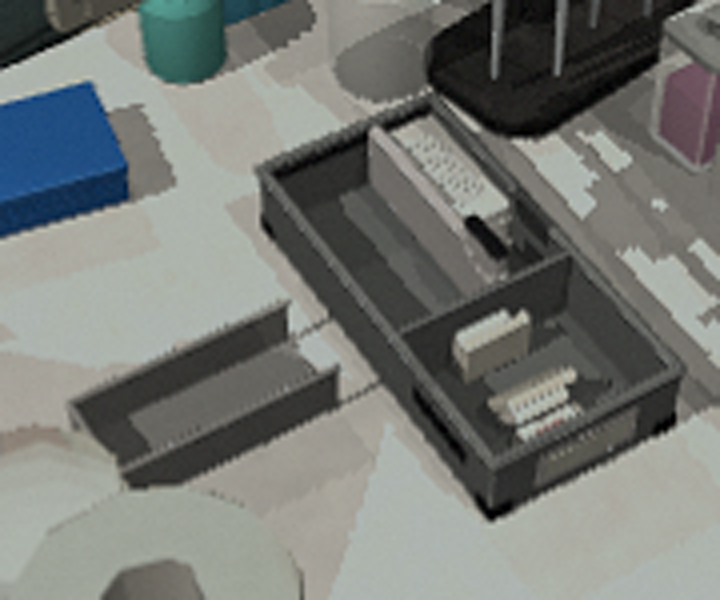

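```bash
python3 -c "
from plant import workorder; print(workorder.close_job())"
```

```text
the job is handed in; nothing more can be done
None
```

I packed the case and handed the job in at about 84 s of the 208 s allowed. The hand-in reports no verdict.

**What I did**
- **Mailers:** There were four: a crooked pair, a single one, and one already in the bay. I stacked them in the far bay, tapped them against the far end wall, and slid the follower up. Later I tapped the stack and pressed the follower again; both stopped firm at once.
- **Blocks:** I tilted the tray over the near rim and slid all three blocks into the near bay. The fingers held only the outside of the tray. One block is standing on edge by the cross wall.
- **Tray:** I set it back empty and upright on the bench beside the case.

**Last checks**
- **Follower:** It is at about 0.0636 m, measured by touching its tab and then the right wall with the same finger face (43.6 mm apart, against 44.0 when squared).
- **Stack:** In both cameras the top mailer lies about where it should at four high. The lowest near edge read about 1 mm short of flush before the second tap; I did not measure it again afterwards.
- **Disagreement:** The top picture alone put the follower about 1.5 mm short and the mailers 1 to 2 mm off the right wall. I trusted the touch measurement over the picture, which is calibrated only to about 2 mm.
- **Knocked mailer:** I saw no sign of one.
- **Arm:** It was clear of everything at hand-in, with force readings near zero.

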